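# Open the archive deed box by its combination dial

## Task

Open the steel deed box: turn its dial clockwise at least two full turns and stop on 28, turn it anticlockwise past 10 once and stop on 10 when it comes round the second time, then turn slowly clockwise until the dial stops dead of itself, without forcing the lock. Then raise the lid by its handle to at least 45 degrees and leave it standing open, and leave the other things on the table where they are.

Things in the scene. Friction and masses are not known exactly. Their poses are not given: they have to be found in the camera images.
- dial (a joint): Dial angle, rad, over all its turns, growing anticlockwise seen from above. 40 divisions of 0.1571 rad; number at the index = (value / 0.1571) mod 40, so clockwise the numbers fall (1, 0, 39...). No end stops; stays where left; turns with 0.04 to 0.1 N m. Both numbers must be right within 0.6 division; after an overrun begin again with the clockwise turns.
- index (a point): Black index line on the steel ring round the dial, on the hinge side, 45 mm from the axis; fixed to the lid. The dial is a black disc, diameter 82 mm, with 40 white ticks, every fifth long, 0 the longest and widest; the numbers rise clockwise round the face.
- turnpiece (a point): Middle of the top of the dial's steel turn-piece: a straight bar of two wings, 64 mm long, 10 mm thick, rising 24 mm above the dial face, with a round hub (diameter 18, 20 mm high) in its middle. Turns with the dial; x points along the wing with the black groove, which points to tick 0. Pinch the bar, or push a wing round from its side with closed fingers.
- dial_axis (a point): On the dial's axis at the height of the dial face: 127 mm above the table while shut, 122 mm from the hinge line towards the robot, 22 mm above it. Fixed to the lid, does not turn with the dial: z up along the axis, x towards the hinge, y along the hinge.
- lockcase: Lock works in a case under the lid, hidden while shut; origin on the dial axis at the lid's underside. Dialed right, the last clockwise turn stops dead between 36 and 22 (it varies; only felt): the spring bolt has dropped back, the lid is free. Dialed wrong, the dial turns on past 22. The bolt bears 25 N, met 15 mm from the axis (0.38 N m on the dial), or 25 N of lift at the lid's front.
- lid (a joint): Lid angle, rad: 0 shut, up to 1.7. Hinged along its far edge (the box's +x), 120 mm behind the box's centre, 105 mm above the table; the edge on the robot's side rises. About 0.8 kg with the lock; a friction stay holds it at any angle, so lifting at the handle takes 8 to 12 N. While locked it gives only about 3 mm.
- handle (a point): Middle of the lid's handle: a round steel bar, diameter 10 mm, 100 mm long along y, on two posts; its centre 36 mm above the lid's top (155 mm above the table, 50 mm above the hinge line), 226 mm from the hinge line towards the robot, 16 mm in from the lid's front edge. Axes as dial_axis. Pinched from above across x, it turns between the pads as the lid rises.
- box: Grey steel deed box, 240 mm deep (x), 300 mm wide (y), 119 mm high with its lid; heavy, does not shift. Origin at the centre of its underside; x points from the handle to the hinge.
- volume: Bystander: bound book lying flat, 210 x 150 x 34 mm; origin under its centre.
- bookend: Bystander: L-shaped steel bookend, foot 100 x 110 mm, 123 mm high; origin under the foot's centre.
- penpot: Bystander: white ceramic pot, 76 mm across, 95 mm high; origin under its centre.

How it is judged:
At the end, for the whole second after the job is handed in: The lid stands open at 45 degrees (0.785 rad) or more, at rest and let go; the lock has never been loaded above 25 N, and no bystander has moved more than 30 mm (value of joint lid above 0.785 rad and velocity of joint lid between -0.05 and 0.05 rad/s); the robot touches nothing.
It fails at once if the lock forced: more than 25 N on its bolt, by turning the dial on against its stop or pulling the lid while locked (contact force between lockcase and anything else above 25 N).
It fails at once if a bystander moved by more than 30 mm (distance of any of volume, bookend, penpot from where it was at the start of the episode above 0.03 m).
It also fails if it takes over 72 s, if anything falls off the work surface, if the arm or the gripper's body presses on something with over 40 N, if the wrist force passes 120 N, or if a joint passes its speed limit or range.

## Robot

A 6-joint arm with a two-finger parallel gripper is mounted at the origin on the work surface. World frame = base frame: x ahead of the robot, y to its left, z up, the work surface at z = 0. Lengths are in m, angles in rad, forces in N, time in s.
With the tool pointing down it reaches from about 0.225 to 0.875 m from the base axis. Payload 3.4 kg.
Tool frame: the origin (TCP) lies at the very end of the fingers, on their centre line; the grasp point (between the pads) lies 19 mm behind it; z points along the fingers, y is the direction in which the jaws open and shut (so a half turn about z gives the same grasp; the last joint's range is limited). The gripper opens to 85 mm and grips with 20 to 120 N. Pads are 22 mm wide; open, the fingers measure 114 mm over their backs; the gripper's body (76 mm by 85 mm) begins 54 mm behind the grasp point. The pads swing forward as they close: fully open they stand 13 mm farther back than shut.
Start: joints at [1.219, 0.276, 1.505, -0, 1.361, -0.121], TCP at [0.132, 0.56, 0.231] pointing down, gripper open.
Joint ranges: [-2.89, 2.89], [-0.75, 2.08], [0.22, 2.7], [-1.18, 4.32], [0.11, 2.71], [-2.7, 2.7]. Speed limits (rad/s): [2.57, 2.57, 3.14, 3.14, 3.14, 3.14].

## Interface

Orientations are given as a unit quaternion [w, x, y, z].
In Python, from rig import manip, eyes gives the robot as it stands. The module is installed in compiled form; this text tells all that it offers.
- The arm moves only by the tool servo_tool, never from a script. Its argument "deltas" is one flat list of numbers, 6 for each row, row after row: the shift along the tool's x, y, z in cm, then the turn, a rotation vector about the tool's x, y, z in degrees. A call has 1 to 20 rows; each row shifts and turns the pose as measured when the row begins, along the tool's axes as they then stand; what a row does not reach is not made up. A row lasts 1/10 s, in which the tool goes at most 50 mm and 8.59 degrees, less where a joint would pass 70% of its speed; a pose out of reach is approached as far as the arm can. A call with a gripper value outside its range is refused whole. "jaw" is the finger opening in cm, from 0 to 8.54, set as the call begins (left out, the last holds). The fingers move at their own pace and stop on an object; "grip_force" is the grip in N (left out, the last holds). Time passes only in rows, so rows that do not move let the fingers close. It gives the time, the measured TCP pose, the force and the opening at its end, in the units of the state.
- manip.get_state(): the state, without advancing time (a new reading comes with each control period).
- eyes.get_image(name): name is "side" or "top" or "wrist"; returns (picture, depth): 400x640x3 uint8, red, green, blue; 400x640 float32, m along the optical axis (not along the pixel's ray), 0 where there is no reading.
- eyes.get_calibration(name): a dict with "camera_matrix" (3x3 intrinsics, pixels), "rvec" (rotation vector, rad) and "tvec" (3), from world to camera coordinates, as OpenCV has them. Camera axes: x right, y down, z forward; pixel columns grow to the right and rows downward; lengths in m; the calibration is good to about 2 mm. A picture is of the moment at which its call begins: read the wrist's pose just before it. get_calibration takes no time and is no camera call; for the wrist camera it gives the pose at the moment of the call.
- manip.sign_off(): hands the job in, once; it reports no verdict.
The state is a dict: "clock": time; "qpos": joint angles; "qd": joint speeds; "effort": joint torques, N m; "position": TCP position; "ee_rot": TCP orientation; "contact_force": force on the tool from outside, world axes, zero at the start; "moment": the same for the moment, N m; "width": finger opening in m.
Only numpy, scipy, OpenCV 4.12 (cv2) and the standard library are available. Lean on these libraries where they do the work, as an engineer would, in place of code of your own. Each camera call takes 0.05 s, during which the arm holds its last target.

## Working session

There is one attempt and no reset: what is moved stays moved. The work goes in short steps, Python scripts to look and compute and a tool call to move; the robot and the scene stay as the last step left them, time stands still between calls to the robot, and variables do not carry over. Pictures are saved under pics/ and viewed, and the job is handed in when it is done.

Besides the shell and the picture viewer there is one more tool, called after "Request:" by a JSON object that holds its "api" and its "payload". servo_tool: Moves the arm, as the interface text tells. Its arguments: {"type":"object","properties":{"deltas":{"type":"array","items":{"type":"number"}},"jaw":{"type":"number"},"grip_force":{"type":"number"}},"required":["deltas"]}

```bash
mkdir -p pics; ls
python3 - <<'E'
from rig import manip, eyes
import cv2, numpy as np
s=manip.get_state(); print(s)
for n in ["side","top","wrist"]:
    im,d=eyes.get_image(n); cv2.imwrite(f"pics/{n}0.png",im[:,:,::-1]); np.save(f"pics/{n}0d.npy",d)
    c=eyes.get_calibration(n); print(n,c)
print(manip.get_state()['clock'])
E
```

```text
pics
{'clock': 0.0, 'qpos': array([ 1.21900303e+00,  2.76638503e-01,  1.50616138e+00,  1.19723179e-05,
        1.36073563e+00, -1.20986900e-01]), 'qd': array([-0.00182157, -0.00019294, -0.00031973, -0.00159241,  0.00090518,
        0.00124418]), 'effort': array([ 8.40312259e-04, -4.16784525e+01, -2.45800102e+01,  2.12357901e-05,
        1.13124165e-02,  1.05881725e-05]), 'position': array([0.13134083, 0.55923231, 0.23040368]), 'ee_rot': array([-2.33193653e-04,  1.15148407e-01,  9.93347825e-01, -9.43040818e-04]), 'contact_force': array([0.66962428, 0.99028829, 0.31838708]), 'moment': array([0.00875249, 0.02365548, 0.01129765]), 'width': 0.08569634089876042}
side {'camera_matrix': array([[368.61907186,   0.        , 319.2457702 ],
       [  0.        , 368.61907186, 199.97063598],
       [  0.        ,   0.        ,   1.        ]]), 'rvec': array([ 0.6686927 , -2.7079062 ,  1.00302385]), 'tvec': array([0.53358877, 0.26359155, 0.85387159])}
top {'camera_matrix': array([[429.04343262,   0.        , 319.36702234],
       [  0.        , 429.04343262, 194.17261355],
       [  0.        ,   0.        ,   1.        ]]), 'rvec': array([ 2.20545558, -2.14983608,  0.07209132]), 'tvec': array([0.03227173, 0.59714726, 1.05793457])}
wrist {'camera_matrix': array([[326.1705318 ,   0.        , 320.13754813],
       [  0.        , 326.1705318 , 196.85660255],
       [  0.        ,   0.        ,   1.        ]]), 'rvec': array([-2.27035055, -1.79701595, -0.26807275]), 'tvec': array([-0.57323364, -0.03706648,  0.38113834])}
0.15
```

View pics/top0.png

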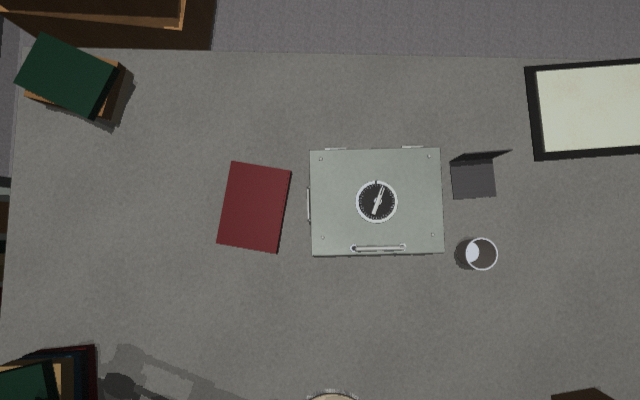

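View pics/side0.png

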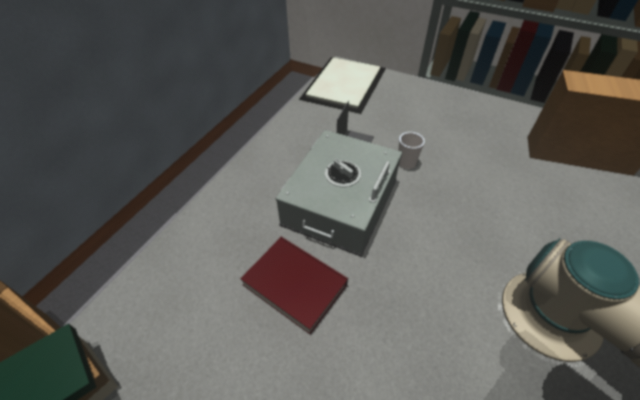

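View pics/wrist0.png

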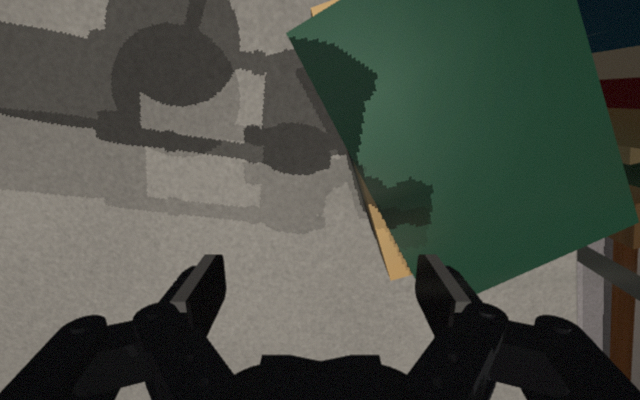

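```bash
cat > h.py <<'E'
from rig import manip, eyes
import cv2, numpy as np
from scipy.spatial.transform import Rotation as R
def cam(n):
    c=eyes.get_calibration(n); K=c['camera_matrix']; M=R.from_rotvec(np.ravel(c['rvec'])).as_matrix(); return K,M,np.ravel(c['tvec'])
def pix2w(C,u,v,z=None,d=None):
    K,M,t=C; r=np.linalg.inv(K)@np.array([u,v,1.0])
    o=-M.T@t; w=M.T@r
    return o+w*((z-o[2])/w[2] if z is not None else d)
def w2pix(C,p):
    K,M,t=C; q=(M@np.atleast_2d(p).T).T+t; q=q@K.T; return q[:,:2]/q[:,2:]
def tool(s):
    q=s['ee_rot']; return R.from_quat([q[1],q[2],q[3],q[0]])
E
python3 - <<'E'
from h import *
C=cam('top'); d=np.load('pics/top0d.npy'); im=cv2.imread('pics/top0.png')
for u,v in [(310,150),(439,148),(443,254),(313,256)]:
    print('corner',pix2w(C,u,v,z=0.119))
print('dial',pix2w(C,376.5,201.5,z=0.127), d[201,340],d[100,300])
for u,v in [(354,248),(405,247)]: print('handle',pix2w(C,u,v,z=0.155))
for n,z,pts in [('book',.034,[(233,161),(291,171),(277,253),(217,243)]),('bookend',.12,[(450,160),(511,150)]),('pot',.095,[(481,253)])]:
    print(n,[pix2w(C,*p,z=z).round(3) for p in pts])
c=im[140:265,295:455]; cv2.imwrite('pics/top0c.png',cv2.resize(c,None,fx=5,fy=4.8,interpolation=cv2.INTER_CUBIC)[:600,:800])
s=manip.get_state(); T=tool(s).as_matrix(); print('tool axes cols\n',T.round(3))
K,M,t=cam('wrist'); o=-M.T@t; print('cam in tool',T.T@(o-s['position']),'cam axes in tool\n',(T.T@M.T).round(3))
print('tcp px',w2pix((K,M,t),s['position']))
E
```

```text
corner [0.69071341 0.07077443 0.119     ]
corner [ 0.70260137 -0.2267859   0.119     ]
corner [ 0.46003258 -0.2369604   0.119     ]
corner [0.44774467 0.05726635 0.119     ]
dial [ 0.57479504 -0.08372781  0.127     ] 0.9818432 1.1216307
handle [ 0.46991013 -0.03274227  0.155     ]
handle [ 0.47501286 -0.14406975  0.155     ]
book [array([0.673, 0.267, 0.034]), array([0.652, 0.12 , 0.034]), array([0.447, 0.148, 0.034]), array([0.468, 0.298, 0.034])]
bookend [array([ 0.675, -0.252,  0.12 ]), array([ 0.702, -0.392,  0.12 ])]
pot [array([ 0.463, -0.331,  0.095])]
tool axes cols
 [[-0.973  0.229 -0.   ]
 [ 0.229  0.973 -0.001]
 [ 0.    -0.001 -1.   ]]
cam in tool [ 0.07569885 -0.00107567 -0.14395471] cam axes in tool
 [[-0.001 -0.956 -0.293]
 [ 1.    -0.001 -0.   ]
 [-0.    -0.293  0.956]]
tcp px [[322.42943794 258.34764992]]
```

View pics/top0c.png

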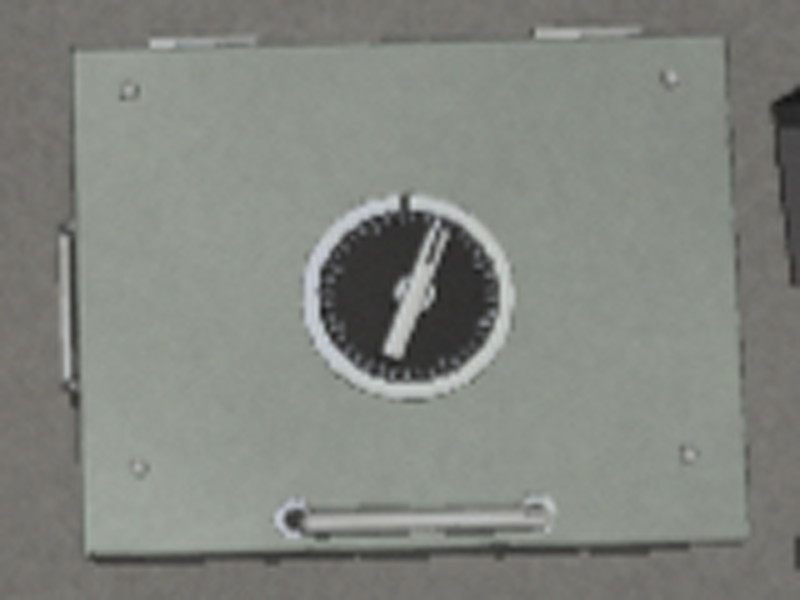

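```bash
cat >> h.py <<'E'
def plan(target,yawdeg,n,lag=1.0):
    """rows from current pose to target (world), tool down with tool-x at yaw; straight line, rotation spread"""
    s=manip.get_state(); p=s['position'].copy(); Rm=tool(s)
    x=np.array([np.cos(np.radians(yawdeg)),np.sin(np.radians(yawdeg)),0]); z=np.array([0,0,-1.]); y=np.cross(z,x)
    Rt=R.from_matrix(np.array([x,y,z]).T); rv=(Rm.inv()*Rt).as_rotvec(); rows=[]
    target=np.array(target)
    for i in range(n):
        d=Rm.inv().apply((target-p)/(n-i))*100; r=np.degrees((Rm.inv()*Rt).as_rotvec())/(n-i)
        d=d.round(2); r=r.round(2); rows.append(np.r_[d,r]); p=p+Rm.apply(d/100); Rm=Rm*R.from_rotvec(np.radians(r))
    print(np.array(rows).tolist())
E
python3 - <<'E'
from h import *
plan([0.597,-0.068,0.23],92.5,18)
E
```

```text
[[-3.32, -2.8, 0.01, -0.0, 0.0, 4.13], [-3.51, -2.56, 0.01, -0.0, 0.0, 4.13], [-3.68, -2.3, 0.01, -0.0, 0.0, 4.13], [-3.84, -2.02, 0.01, -0.0, 0.0, 4.13], [-3.97, -1.74, 0.01, -0.0, 0.0, 4.13], [-4.09, -1.45, 0.01, -0.0, 0.0, 4.12], [-4.18, -1.15, 0.01, -0.0, 0.0, 4.13], [-4.26, -0.85, 0.0, -0.01, 0.01, 4.12], [-4.31, -0.54, 0.0, -0.0, 0.0, 4.13], [-4.33, -0.23, 0.0, -0.01, 0.01, 4.12], [-4.34, 0.08, 0.0, -0.0, 0.0, 4.13], [-4.32, 0.39, 0.01, -0.01, 0.01, 4.12], [-4.28, 0.7, 0.0, -0.0, 0.0, 4.13], [-4.22, 1.01, 0.0, -0.01, 0.01, 4.12], [-4.14, 1.31, 0.01, -0.0, 0.0, 4.13], [-4.04, 1.61, 0.0, -0.01, 0.01, 4.12], [-3.91, 1.89, 0.01, -0.0, 0.0, 4.13], [-3.76, 2.17, 0.0, -0.01, 0.01, 4.12]]
```

Request:
{"api": "servo_tool", "payload": {"deltas": [-3.3, -2.8, 0, 0, 0, 4.1, -3.5, -2.6, 0, 0, 0, 4.1, -3.7, -2.3, 0, 0, 0, 4.1, -3.8, -2, 0, 0, 0, 4.1, -4, -1.7, 0, 0, 0, 4.1, -4.1, -1.5, 0, 0, 0, 4.1, -4.2, -1.2, 0, 0, 0, 4.1, -4.3, -0.9, 0, 0, 0, 4.1, -4.3, -0.5, 0, 0, 0, 4.1, -4.3, -0.2, 0, 0, 0, 4.1, -4.3, 0.1, 0, 0, 0, 4.1, -4.3, 0.4, 0, 0, 0, 4.1, -4.3, 0.7, 0, 0, 0, 4.1, -4.2, 1, 0, 0, 0, 4.1, -4.1, 1.3, 0, 0, 0, 4.1, -4, 1.6, 0, 0, 0, 4.1, -3.9, 1.9, 0, 0, 0, 4.1, -3.8, 2.2, 0, 0, 0, 4.1], "jaw": 0, "grip_force": 40}}

```text
clock: 1.95
position: [0.5974, -0.0961, 0.2257]
ee_rot: [-0.002, 0.705, 0.71, -0.001]
contact_force: [0.1, 0.1, -0.7]
width: -0.0001
```

```bash
cat >> h.py <<'E'
def look(name):
    s=manip.get_state(); C=cam('wrist'); im,d=eyes.get_image('wrist'); im=im[:,:,::-1].copy(); cv2.imwrite(f'pics/{name}.png',im); np.save(f'pics/{name}d.npy',d); np.savez(f'pics/{name}.npz',K=C[0],M=C[1],t=C[2])
    T=tool(s).as_matrix(); print('pos',s['position'].round(4),'toolx yaw',np.degrees(np.arctan2(T[1,0],T[0,0])).round(2),'t',s['clock'],'F',s['contact_force'].round(1),'tilt',T[:,2].round(3))
    return im,d,C
def loadC(name):
    a=np.load(f'pics/{name}.npz'); return a['K'],a['M'],a['t']
E
python3 - <<'E'
from h import *
im,d,C=look('w1')
print(w2pix(C,[[0.5748,-0.0837,0.127]]))
E
```

```text
pos [ 0.5974 -0.0961  0.2257] toolx yaw 90.4 t 1.95 F [ 0.1  0.1 -0.7] tilt [-0.003  0.002 -1.   ]
[[292.65602011 180.96422085]]
```

View pics/w1.png

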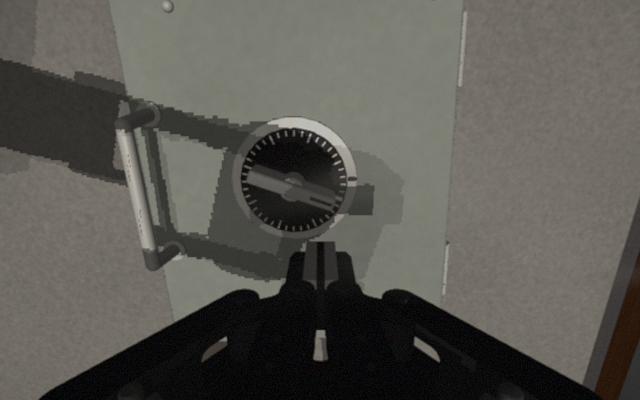

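```bash
cat >> h.py <<'E'
YB=2.4; CX=np.array([0.5748,-0.0837])
def rect(im,C,c=None,z=0.127,half=0.06,mm=0.2,yaw=None):
    """top-down view of plane z: up = box +x, left = box +y"""
    c=CX if c is None else c; yaw=YB if yaw is None else yaw
    n=int(2*half*1000/mm); g=(np.arange(n)-n/2+.5)*mm/1000
    a=np.radians(yaw); ex=np.array([np.cos(a),np.sin(a)]); ey=np.array([-np.sin(a),np.cos(a)])
    U,V=np.meshgrid(g,g) # U right, V down
    P=c+(-V)[...,None]*ex+(-U)[...,None]*ey
    q=w2pix(C,np.c_[P.reshape(-1,2),np.full(n*n,z)]).reshape(n,n,2).astype(np.float32)
    return cv2.remap(im,q[...,0],q[...,1],cv2.INTER_CUBIC)
E
python3 - <<'E'
from h import *
im=cv2.imread('pics/w1.png'); C=loadC('w1')
r=rect(im,C); cv2.imwrite('pics/w1r.png',r)
E
```

```text
(no output)
```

View pics/w1r.png

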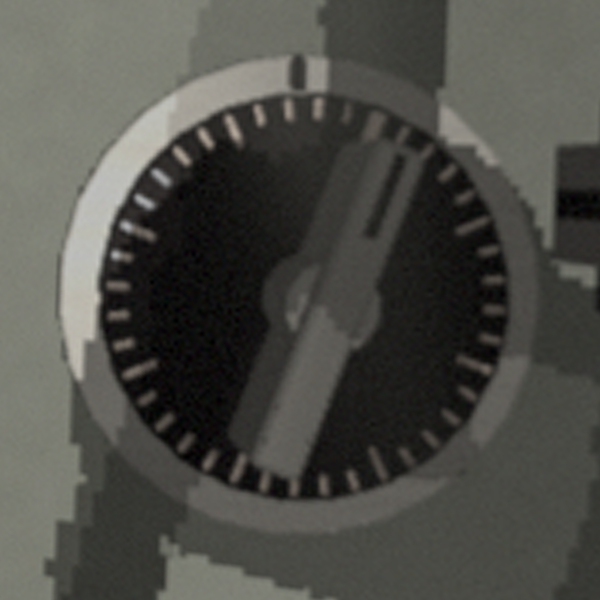

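```bash
cat >> h.py <<'E'
from scipy.optimize import minimize
def measure(name,idx=None,verbose=True):
    im=cv2.imread(f'pics/{name}.png'); C=loadC(name)
    r=rect(im,C); g=cv2.cvtColor(r,cv2.COLOR_BGR2GRAY).astype(np.float32); n=g.shape[0]
    A=np.radians(np.arange(0,360,0.25))  # cw from up (box x)
    def prof(c,r0,r1):
        rr=np.arange(r0,r1,0.2)/0.2
        X=(c[0]+np.outer(rr,np.sin(A))).astype(np.float32); Y=(c[1]-np.outer(rr,np.cos(A))).astype(np.float32)
        p=cv2.remap(g,X,Y,cv2.INTER_LINEAR); return p.mean(0)
    def hp(p):
        k=36; q=np.r_[p[-k:],p,p[:k]]; m=cv2.blur(q.reshape(1,-1),(37,1)).ravel()[k:-k]; sd=np.sqrt(cv2.blur(((q-np.r_[m[-k:],m,m[:k]])**2).reshape(1,-1),(73,1)).ravel()[k:-k])
        return np.clip((p-m)/(sd+4),-2,2)
    amp=lambda c:-abs(np.sum(hp(prof(c,36.7,39.3))*np.exp(-40j*A)))
    best=min(((amp((x,y)),x,y) for x in np.arange(n/2-20,n/2+21,4) for y in np.arange(n/2-20,n/2+21,4)))
    o=minimize(amp,best[1:],method='Nelder-Mead',options=dict(xatol=.1,fatol=.1)); c=o.x
    z=np.sum(hp(prof(c,36.7,39.3))*np.exp(-40j*A)); ph=(-np.degrees(np.angle(z))/40)%9   # tick at ph mod 9 cw
    # index: dark on ring near up
    p=prof(c,43.5,46.5); a=np.degrees(A); a=np.where(a>180,a-360,a); sel=abs(a)<14; w=np.clip(np.median(p[sel])-p[sel]-12,0,None); idxm=(w*a[sel]).sum()/max(w.sum(),1e-6)
    i=idxm if idx is None else idx
    frac=((i-ph)/9)%1
    world=CX+((n/2-c[1])*0.2e-3)*np.array([np.cos(np.radians(YB)),np.sin(np.radians(YB))])+((n/2-c[0])*0.2e-3)*np.array([-np.sin(np.radians(YB)),np.cos(np.radians(YB))])
    if verbose: print('centre px',c.round(1),'world',world.round(4),'amp',-o.fun,'tick phase',ph.round(2),'index cw deg',round(float(idxm),2),'wsum',w.sum().round(0),'number frac',round(float(frac),3))
    vis=r.copy()
    for k in range(40):
        t=np.radians(ph+9*k); cv2.circle(vis,(int(c[0]+200*np.sin(t)),int(c[1]-200*np.cos(t))),2,(0,0,255),-1)
    t=np.radians(i); cv2.line(vis,(int(c[0]+215*np.sin(t)),int(c[1]-215*np.cos(t))),(int(c[0]+240*np.sin(t)),int(c[1]-240*np.cos(t))),(0,255,0),1)
    cv2.imwrite(f'pics/{name}m.png',vis)
    return c,ph,idxm,frac
E
python3 -c "
from h import *
measure('w1')"
```

```text
centre px [305.9 297.4] world [ 0.5754 -0.0849] amp 811.3729029901344 tick phase 3.66 index cw deg 4.56 wsum 1655.0 number frac 0.1
```

View pics/w1m.png

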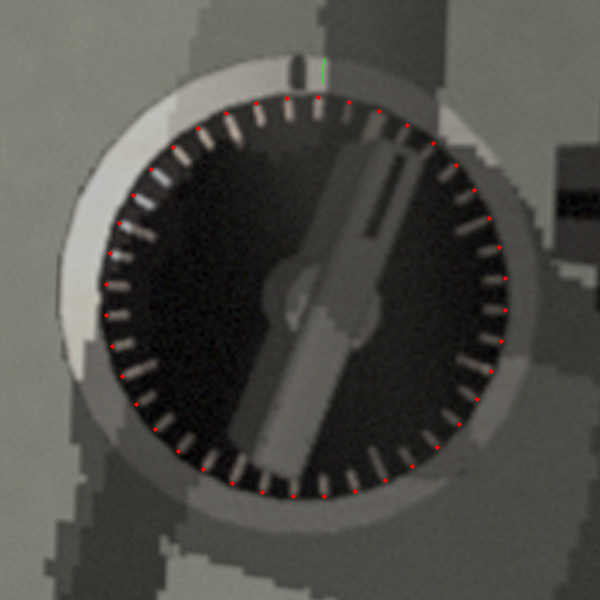

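Run:
```python
from h import *
C=loadC('w1')
a=pix2w(C,466,5,z=.119);b=pix2w(C,444,290,z=.119); d=a-b; print('hinge edge yaw',np.degrees(np.arctan2(-d[0],d[1])),a,b)
a=pix2w(C,123,126,z=.155);b=pix2w(C,151,262,z=.155); d=a-b; print('handle yaw',np.degrees(np.arctan2(-d[0],d[1])),a,b)
im=cv2.imread('pics/w1.png')
for z in (.127,.131): 
    r=rect(im,C,z=z,c=np.array([.5754,-.0849])); g=cv2.cvtColor(r,cv2.COLOR_BGR2GRAY)
    print(z,[int(g[73,x]) for x in range(270,330,3)])
d=np.load('pics/w1d.npy')
K,M,t=C
for u,v in [(265,145),(240,180),(352,165),(262,160),(300,130),(310,190),(200,60)]:
    print(u,v,d[v,u],pix2w(C,u,v,d=d[v,u]).round(4))
```

```text
hinge edge yaw 2.8223600342133466 [0.6944101  0.03848173 0.119     ] [ 0.70535862 -0.18360075  0.119     ]
handle yaw 2.2662768265970397 [ 0.46815224 -0.0407102   0.155     ] [ 0.472029   -0.13867083  0.155     ]
0.127 [146, 148, 151, 140, 109, 79, 59, 53, 57, 66, 104, 140, 148, 145, 146, 148, 139, 115, 89, 78]
0.131 [148, 149, 127, 90, 62, 56, 54, 61, 92, 132, 145, 146, 146, 148, 146, 122, 94, 78, 78, 81]
265 145 0.24194041 [ 0.5548 -0.0563  0.1273]
240 180 0.25436214 [ 0.5334 -0.0842  0.1229]
352 165 0.24998072 [ 0.6202 -0.0717  0.1235]
262 160 0.24369426 [ 0.5524 -0.0673  0.1288]
300 130 0.23839927 [ 0.5809 -0.0451  0.1276]
310 190 0.22706679 [ 0.5889 -0.084   0.1513]
200 60 0.23108743 [0.5102 0.0026 0.1208]
```

```bash
sed -i 's/^YB=2.4.*/YB=2.6; CX=np.array([0.5754,-0.0849])/' h.py
cat >> h.py <<'E'
def rel(p=None):
    s=manip.get_state(); p=s['position'] if p is None else p
    a=np.radians(YB); d=np.array(p[:2])-CX; x=d@[np.cos(a),np.sin(a)]; y=d@[-np.sin(a),np.cos(a)]
    return x*1000,y*1000,np.hypot(x,y)*1000,np.degrees(np.arctan2(y,x))
E
python3 - <<'E'
from h import *
plan([0.596,-0.0659,0.134],92.6,4)
E
```

```text
[[0.95, -0.16, 2.27, 0.03, 0.08, -0.63], [0.95, -0.15, 2.27, 0.03, 0.08, -0.63], [0.94, -0.14, 2.27, 0.02, 0.08, -0.62], [0.94, -0.12, 2.27, 0.03, 0.09, -0.63]]
```

Request:
{"api": "servo_tool", "payload": {"deltas": [3, -0.4, 0, 0, 0.3, -1.5, 0.8, -0.1, 2.5, 0, 0, -1, 0, 0, 4, 0, 0, 0, 0, 0, 2.6, 0, 0, 0]}}

```text
clock: 2.4
position: [0.6024, -0.0692, 0.1335]
ee_rot: [0.005, 0.692, 0.721, 0.003]
contact_force: [-0.4, 1.0, -0.3]
width: 0.0004
```

Run:
```python
from h import *
im,d,C=look('w2'); print(rel()); measure('w2',idx=0)
```

```text
pos [ 0.6024 -0.0692  0.1335] toolx yaw 92.35 t 2.4 F [-0.4  1.  -0.3] tilt [ 0.011 -0.003 -1.   ]
(np.float64(25.331015763193154), np.float64(15.075890172723005), np.float64(29.477836150150946), np.float64(30.75921979801338))
centre px [302.1 299.8] world [ 0.5755 -0.0853] amp 392.1577501025805 tick phase 3.65 index cw deg 6.69 wsum 1796.0 number frac 0.594
```

View pics/w2.png

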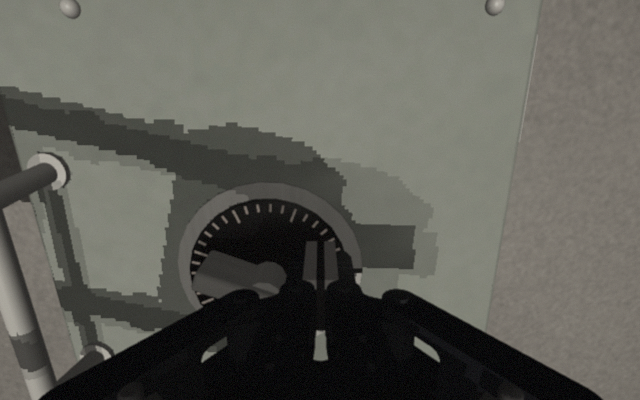

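View pics/w2m.png

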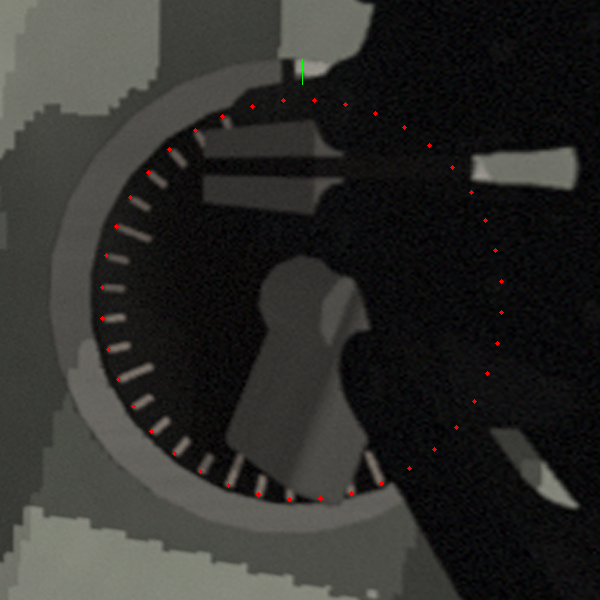

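```bash
cat >> h.py <<'E'
def orbit(step,n,r=27.0,yawfix=True,zt=0.1335,gain=1.0,r0=None):
    """rows for n steps of `step` deg (acw +) from present position, closing on radius r and height zt"""
    s=manip.get_state(); x,y,rr,al=rel(); T=tool(s).as_matrix(); yaw=np.degrees(np.arctan2(T[1,0],T[0,0]))
    e=np.radians(90+YB-yaw)  # tool x vs box y
    px,py=x,y; rows=[]
    for i in range(n):
        a=np.radians(al+step*(i+1)); R1=rr+(r-rr)*min(1,(i+1)/3)
        X,Y=R1*np.cos(a),R1*np.sin(a); dx,dy=X-px,Y-py  # box x, box y
        rows+= [round(dy/10,2),round(dx/10,2),round((s['position'][2]-zt)*100/n,2) ,0,0,0]; px,py=X,Y
    print('from',round(rr,1),round(al,1),'to',al+step*n,'yaw',yaw.round(2)); print(rows)
E
python3 -c "
from h import *
orbit(-18,10)"
```

```text
from 29.5 30.8 to -149.2407802019866 yaw 92.34
[np.float64(-0.87), np.float64(0.26), np.float64(-0.04), 0, 0, 0, np.float64(-0.89), np.float64(-0.02), np.float64(-0.04), 0, 0, 0, np.float64(-0.81), np.float64(-0.29), np.float64(-0.04), 0, 0, 0, np.float64(-0.71), np.float64(-0.45), np.float64(-0.04), 0, 0, 0, np.float64(-0.54), np.float64(-0.65), np.float64(-0.04), 0, 0, 0, np.float64(-0.31), np.float64(-0.78), np.float64(-0.04), 0, 0, 0, np.float64(-0.06), np.float64(-0.84), np.float64(-0.04), 0, 0, 0, np.float64(0.21), np.float64(-0.82), np.float64(-0.04), 0, 0, 0, np.float64(0.45), np.float64(-0.71), np.float64(-0.04), 0, 0, 0, np.float64(0.65), np.float64(-0.54), np.float64(-0.04), 0, 0, 0]
```

Request:
{"api": "servo_tool", "payload": {"deltas": [-0.87, 0.26, -0.2, 0, 0, 0, -0.89, 0, -0.2, 0, 0, 0, -0.81, -0.29, 0, 0, 0, 0, -0.71, -0.45, 0, 0, 0, 0, -0.54, -0.65, 0, 0, 0, 0, -0.31, -0.78, 0, 0, 0, 0, -0.06, -0.84, 0, 0, 0, 0, 0.21, -0.82, 0, 0, 0, 0, 0.45, -0.71, 0, 0, 0, 0, 0.65, -0.54, 0, 0, 0, 0]}}

```text
clock: 3.45
position: [0.5578, -0.1023, 0.1399]
ee_rot: [0.008, 0.693, 0.721, 0.008]
contact_force: [1.2, -1.7, 0.1]
width: 0.0001
```

Run:
```python
from h import *
im,d,C=look('w3'); print(rel()); measure('w3',idx=0); print(rel(), manip.get_state()['position'])
```

```text
pos [ 0.5578 -0.1023  0.1399] toolx yaw 92.22 t 3.45 F [ 1.2 -1.7  0.1] tilt [ 0.023 -0.001 -1.   ]
(np.float64(-20.130478309389417), np.float64(-14.88155018064042), np.float64(25.03391085595131), np.float64(-143.526162429335))
centre px [301.1 298.3] world [ 0.5758 -0.0851] amp 589.138306879625 tick phase 5.16 index cw deg -2.6 wsum 1305.0 number frac 0.427
(np.float64(-20.130478309389417), np.float64(-14.88155018064042), np.float64(25.03391085595131), np.float64(-143.526162429335)) [ 0.55596532 -0.10067941  0.13976961]
```

View pics/w3m.png

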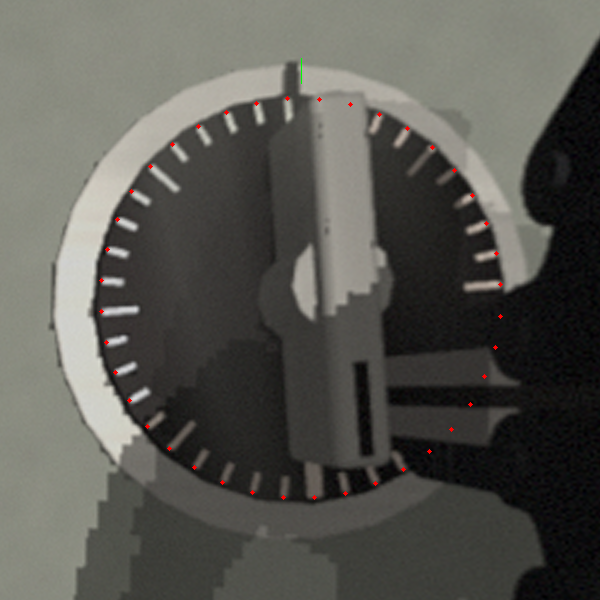

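```bash
python3 -c "
from h import *
orbit(-18,20,zt=.137)" | sed 's/np.float64(//g; s/)//g'
```

```text
from 25.0 -143.5 to -503.526162429335 yaw 92.25
[0.67, -0.42, 0.01, 0, 0, 0, 0.79, -0.2, 0.01, 0, 0, 0, 0.83, 0.06, 0.01, 0, 0, 0, 0.76, 0.38, 0.01, 0, 0, 0, 0.6, 0.59, 0.01, 0, 0, 0, 0.39, 0.75, 0.01, 0, 0, 0, 0.14, 0.83, 0.01, 0, 0, 0, -0.13, 0.84, 0.01, 0, 0, 0, -0.38, 0.76, 0.01, 0, 0, 0, -0.59, 0.6, 0.01, 0, 0, 0, -0.75, 0.39, 0.01, 0, 0, 0, -0.83, 0.14, 0.01, 0, 0, 0, -0.84, -0.13, 0.01, 0, 0, 0, -0.76, -0.38, 0.01, 0, 0, 0, -0.6, -0.59, 0.01, 0, 0, 0, -0.39, -0.75, 0.01, 0, 0, 0, -0.14, -0.83, 0.01, 0, 0, 0, 0.13, -0.84, 0.01, 0, 0, 0, 0.38, -0.76, 0.01, 0, 0, 0, 0.59, -0.6, 0.01, 0, 0, 0]
```

Request:
{"api": "servo_tool", "payload": {"deltas": [0.67, -0.42, 0.01, 0.3, 0, 0, 0.79, -0.2, 0.01, 0.3, 0, 0, 0.83, 0.06, 0.01, 0.3, 0, 0, 0.76, 0.38, 0.01, 0.3, 0, 0, 0.6, 0.59, 0.01, 0, 0, 0, 0.39, 0.75, 0.01, 0, 0, 0, 0.14, 0.83, 0.01, 0, 0, 0, -0.13, 0.84, 0.01, 0, 0, 0, -0.38, 0.76, 0.01, 0, 0, 0, -0.59, 0.6, 0.01, 0, 0, 0, -0.75, 0.39, 0.01, 0, 0, 0, -0.83, 0.14, 0.01, 0, 0, 0, -0.84, -0.13, 0.01, 0, 0, 0, -0.76, -0.38, 0.01, 0, 0, 0, -0.6, -0.59, 0.01, 0, 0, 0, -0.39, -0.75, 0.01, 0, 0, 0, -0.14, -0.83, 0.01, 0, 0, 0, 0.13, -0.84, 0.01, 0, 0, 0, 0.38, -0.76, 0.01, 0, 0, 0, 0.59, -0.6, 0.01, 0, 0, 0]}}

```text
clock: 5.5
position: [0.5385, -0.0516, 0.1353]
ee_rot: [-0.043, 0.692, 0.721, 0.013]
contact_force: [-0.8, -0.0, 0.2]
width: -0.0003
```

Run:
```python
from h import *
im,d,C=look('w4'); measure('w4',idx=0); print(rel(), manip.get_state()['position'])
orbit(-18,15,zt=.137)
```

```text
pos [ 0.5385 -0.0516  0.1353] toolx yaw 92.29 t 5.5 F [-0.8 -0.   0.2] tilt [-0.045  0.078 -0.996]
centre px [304.4 293.4] world [ 0.5768 -0.0857] amp 329.3067680395798 tick phase 2.89 index cw deg 5.59 wsum 3651.0 number frac 0.679
(np.float64(-36.71492199805279), np.float64(36.19407241346432), np.float64(51.55575986438566), np.float64(135.4093044424869)) [ 0.537081   -0.05040869  0.13542947]
from 51.6 135.4 to -134.5906955575131 yaw 92.31
[np.float64(0.23), np.float64(1.67), np.float64(-0.01), 0, 0, 0, np.float64(-0.38), np.float64(1.42), np.float64(-0.01), 0, 0, 0, np.float64(-0.8), np.float64(0.98), np.float64(-0.01), 0, 0, 0, np.float64(-0.26), np.float64(0.81), np.float64(-0.01), 0, 0, 0, np.float64(-0.49), np.float64(0.69), np.float64(-0.01), 0, 0, 0, np.float64(-0.68), np.float64(0.5), np.float64(-0.01), 0, 0, 0, np.float64(-0.8), np.float64(0.27), np.float64(-0.01), 0, 0, 0, np.float64(-0.84), np.float64(0.01), np.float64(-0.01), 0, 0, 0, np.float64(-0.81), np.float64(-0.26), np.float64(-0.01), 0, 0, 0, np.float64(-0.69), np.float64(-0.49), np.float64(-0.01), 0, 0, 0, np.float64(-0.5), np.float64(-0.68), np.float64(-0.01), 0, 0, 0, np.float64(-0.27), np.float64(-0.8), np.float64(-0.01), 0, 0, 0, np.float64(-0.01), np.float64(-0.84), np.float64(-0.01), 0, 0, 0, np.float64(0.26), np.float64(-0.81), np.float64(-0.01), 0, 0, 0, np.float64(0.49), np.float64(-0.69), np.float64(-0.01), 0, 0, 0]
```

View pics/w4m.png

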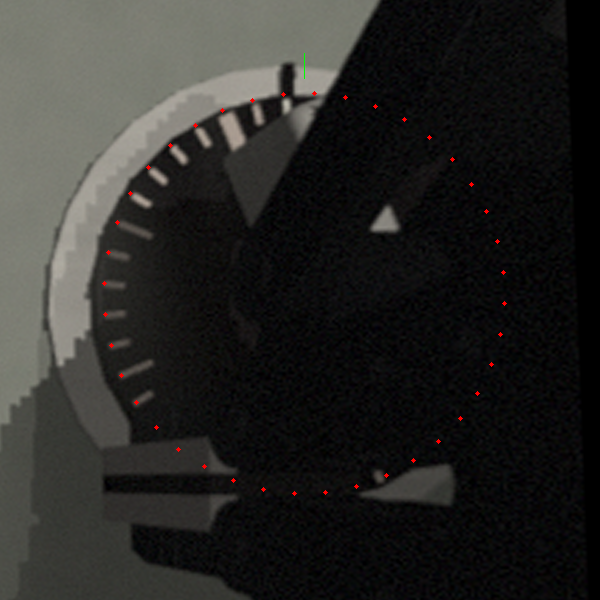

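```bash
cat >> h.py <<'E'
def downR(yawdeg):
    x=np.array([np.cos(np.radians(yawdeg)),np.sin(np.radians(yawdeg)),0]); z=np.array([0,0,-1.]); y=np.cross(z,x)
    return R.from_matrix(np.array([x,y,z]).T)
def chain(pts,zs,nrot=4,yawdeg=None):
    """pts: list of box-frame mm offsets from dial axis; zs heights"""
    s=manip.get_state(); p=s['position'].copy(); Rm=tool(s); Rt=downR(90+YB if yawdeg is None else yawdeg)
    a=np.radians(YB); ex=np.array([np.cos(a),np.sin(a)]); ey=np.array([-np.sin(a),np.cos(a)]); out=[]
    T=Rm.as_matrix(); print('from box mm',np.round(rel(),1),'z',p[2].round(4),'tilt',T[:,2].round(3),'yaw',np.degrees(np.arctan2(T[1,0],T[0,0])).round(2),'F',s['contact_force'].round(1),'t',s['clock'])
    for i,(q,z) in enumerate(zip(pts,zs)):
        tgt=np.r_[CX+(q[0]*ex+q[1]*ey)/1000,z]
        r=np.degrees((Rm.inv()*Rt).as_rotvec())/max(1,nrot-i) if i<nrot else np.zeros(3)
        d=(Rm.inv().apply(tgt-p)*100).round(2); r=r.round(1)
        out+=[float(v) for v in np.r_[d,r]]; p=p+Rm.apply(d/100); Rm=Rm*R.from_rotvec(np.radians(r))
    print(out)
def orb2(step,n,r=27.0,z=0.136,lead=3):
    x,y,rr,al=rel(); z0=manip.get_state()['position'][2]; P=[];Z=[]
    for i in range(n):
        f=min(1,(i+1)/lead); a=np.radians(al+step*(i+1)); q=rr+(r-rr)*f; P.append((q*np.cos(a),q*np.sin(a))); Z.append(z0+(z-z0)*f)
    print('to angle',al+step*n); chain(P,Z)
E
python3 -c "
from h import *
P=[(-30,35),(-20,33),(-10,31),(0,29)]; chain(P,[.1355]*4)"
```

```text
from box mm [-36.7  36.2  51.6 135.4] z 0.1354 tilt [-0.047  0.079 -0.996] yaw 92.31 F [-2.3  0.7 -0. ] t 5.55
[-0.12, 0.67, -0.05, -0.6, -1.2, -0.0, -0.19, 1.0, -0.04, -0.6, -1.1, -0.1, -0.2, 1.0, -0.03, -0.6, -1.2, -0.0, -0.2, 1.0, -0.02, -0.7, -1.1, -0.1]
```

Request:
{"api": "servo_tool", "payload": {"deltas": [-0.12, 0.67, -0.05, -0.6, -1.2, 0, -0.19, 1.0, -0.04, -0.6, -1.1, -0.1, -0.2, 1.0, -0.03, -0.6, -1.2, 0, -0.2, 1.0, -0.02, -0.7, -1.1, -0.1]}}

```text
clock: 5.95
position: [0.5767, -0.0564, 0.1361]
ee_rot: [0.004, 0.691, 0.723, -0.0]
contact_force: [-0.4, -0.8, -0.2]
width: -0.0002
```

```bash
python3 -c "
from h import *
orb2(-18,7)"
```

```text
to angle -41.13216613324842
from box mm [ 2.6 28.4 28.5 84.9] z 0.1361 tilt [ 0.005 -0.005 -1.   ] yaw 92.58 F [-0.4 -0.8 -0.2] t 5.95
[-0.26, 0.85, 0.01, 0.1, 0.1, -0.0, -0.51, 0.7, 0.01, 0.1, 0.1, -0.0, -0.69, 0.51, 0.0, 0.0, 0.1, -0.0, -0.78, 0.32, 0.0, 0.1, 0.0, -0.0, -0.84, 0.05, 0.0, 0.0, 0.0, 0.0, -0.82, -0.2, 0.01, 0.0, 0.0, 0.0, -0.72, -0.45, -0.0, 0.0, 0.0, 0.0]
```

Request:
{"api": "servo_tool", "payload": {"deltas": [-0.26, 0.85, 0, 0.1, 0.1, 0, -0.51, 0.7, 0, 0.1, 0.1, 0, -0.69, 0.51, 0, 0, 0, 0, -0.78, 0.32, 0, 0, 0, 0, -0.84, 0.05, 0, 0, 0, 0, -0.82, -0.2, 0, 0, 0, 0, -0.72, -0.45, 0, 0, 0, 0]}}

```text
clock: 6.65
position: [0.601, -0.0921, 0.1343]
ee_rot: [-0.008, 0.692, 0.722, 0.008]
contact_force: [3.1, 6.0, 0.5]
width: 0.0001
```

```bash
python3 -c "
from h import *
orb2(-18,8)"
```

```text
to angle -162.31708368520788
from box mm [ 25.3  -8.4  26.6 -18.3] z 0.1343 tilt [-0.001  0.022 -1.   ] yaw 92.41 F [3.1 6.  0.5] t 6.65
[-0.75, -0.37, -0.07, -0.0, -0.3, -0.0, -0.6, -0.58, -0.07, -0.0, -0.3, -0.1, -0.39, -0.75, -0.06, -0.0, -0.3, -0.0, -0.13, -0.84, -0.0, -0.0, -0.4, -0.1, 0.14, -0.83, -0.0, 0.0, 0.0, 0.0, 0.39, -0.75, -0.0, 0.0, 0.0, 0.0, 0.6, -0.59, -0.0, 0.0, 0.0, 0.0, 0.75, -0.38, -0.0, 0.0, 0.0, 0.0]
```

Request:
{"api": "servo_tool", "payload": {"deltas": [-0.75, -0.37, -0.07, 0, -0.3, 0, -0.6, -0.58, -0.07, 0, -0.3, -0.1, -0.39, -0.75, -0.06, 0, -0.3, 0, -0.13, -0.84, 0, 0, -0.4, -0.1, 0.14, -0.83, 0, 0, 0, 0, 0.39, -0.75, 0, 0, 0, 0, 0.6, -0.59, 0, 0, 0, 0, 0.75, -0.38, 0, 0, 0, 0]}}

```text
clock: 7.45
position: [0.5654, -0.1042, 0.1382]
ee_rot: [0.017, 0.693, 0.721, 0.008]
contact_force: [6.0, -6.0, -4.7]
width: -0.0002
```

```bash
python3 -c "
from h import *
orb2(-18,7)"
```

```text
to angle -246.07386132568536
from box mm [ -10.9  -18.8   21.8 -120.1] z 0.1382 tilt [ 0.035 -0.012 -0.999] yaw 92.3 F [ 6.  -6.  -4.7] t 7.45
[0.31, -0.66, 0.04, 0.5, 0.2, -0.1, 0.55, -0.56, 0.06, 0.5, 0.2, -0.1, 0.74, -0.38, 0.06, 0.5, 0.2, -0.0, 0.84, 0.04, -0.0, 0.5, 0.2, -0.1, 0.79, 0.3, -0.0, 0.0, 0.0, 0.0, 0.66, 0.54, -0.0, 0.0, 0.0, 0.0, 0.46, 0.71, -0.0, 0.0, 0.0, 0.0]
```

Request:
{"api": "servo_tool", "payload": {"deltas": [0.31, -0.66, 0.04, 0.5, 0.2, -0.1, 0.55, -0.56, 0.06, 0.5, 0.2, -0.1, 0.74, -0.38, 0.06, 0.5, 0.2, 0, 0.84, 0.04, 0, 0.5, 0.2, -0.1, 0.79, 0.3, 0, 0, 0, 0]}}

```text
clock: 7.95
position: [0.5507, -0.0865, 0.1382]
ee_rot: [0.012, 0.689, 0.725, -0.01]
contact_force: [-2.1, -11.9, 0.8]
width: -0.0
```

```bash
python3 -c "
from h import *
orb2(-18,6)"
```

```text
to angle -286.8872093485189
from box mm [ -24.7   -0.5   24.7 -178.9] z 0.1382 tilt [ 0.004 -0.03  -1.   ] yaw 92.87 F [ -2.1 -11.9   0.8] t 7.95
[0.79, 0.04, 0.05, 0.0, 0.4, 0.1, 0.76, 0.28, 0.05, 0.0, 0.4, 0.1, 0.65, 0.53, 0.07, 0.1, 0.5, 0.0, 0.4, 0.74, -0.01, 0.0, 0.4, 0.1, 0.15, 0.84, 0.0, 0.0, 0.0, 0.0, -0.12, 0.83, 0.0, 0.0, 0.0, 0.0]
```

Request:
{"api": "servo_tool", "payload": {"deltas": [0.79, 0.04, 0.05, 0, 0.4, 0.1, 0.76, 0.28, 0.05, 0, 0.4, 0.1, 0.65, 0.53, 0.07, 0.1, 0.5, 0, 0.4, 0.74, 0, 0, 0.4, 0.1, 0.15, 0.84, 0, 0, 0, 0, -0.12, 0.83, 0, 0, 0, 0]}}

```text
clock: 8.55
position: [0.5577, -0.0695, 0.1352]
ee_rot: [-0.009, 0.689, 0.725, -0.025]
contact_force: [-13.4, 2.5, 8.8]
width: -0.0001
```

```bash
python3 -c "
from h import *
look('w5'); measure('w5',idx=0)
orb2(-18,6)"
```

```text
pos [ 0.5577 -0.0695  0.1352] toolx yaw 92.96 t 8.55 F [-13.4   2.5   8.8] tilt [-0.049 -0.024 -0.999]
centre px [302.8 298.2] world [ 0.5758 -0.0854] amp 445.05079995537403 tick phase 2.4 index cw deg -4.4 wsum 2155.0 number frac 0.734
to angle 28.042124519752633
from box mm [-16.8  16.2  23.3 136. ] z 0.1349 tilt [-0.049 -0.024 -0.998] yaw 92.96 F [-8.1  2.2  6.4] t 8.6
[0.54, 0.52, -0.07, -0.7, 0.3, 0.1, 0.37, 0.71, -0.07, -0.7, 0.3, 0.1, 0.14, 0.82, -0.06, -0.7, 0.3, 0.1, -0.25, 0.81, -0.01, -0.8, 0.3, 0.0, -0.48, 0.69, -0.0, 0.0, 0.0, 0.0, -0.68, 0.51, -0.0, 0.0, 0.0, 0.0]
```

View pics/w5m.png

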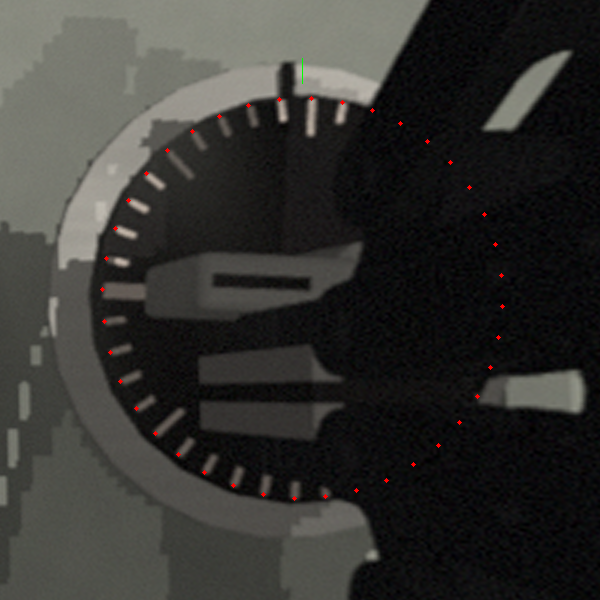

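Request:
{"api": "servo_tool", "payload": {"deltas": [0.54, 0.52, -0.07, -0.7, 0.3, 0.1, 0.37, 0.71, -0.07, -0.7, 0.3, 0.1, 0.14, 0.82, -0.06, -0.7, 0.3, 0.1, -0.25, 0.81, 0, -0.8, 0.3, 0, -0.48, 0.69, 0, 0, 0, 0, -0.68, 0.51, 0, 0, 0, 0]}}

```text
clock: 9.2
position: [0.5647, -0.0643, 0.1316]
ee_rot: [-0.029, 0.69, 0.723, -0.019]
contact_force: [-6.9, 14.2, 7.1]
width: -0.0002
```

```bash
python3 -c "
from h import *
look('w6'); measure('w6',idx=0)
orb2(-15,5)"
```

```text
pos [ 0.5647 -0.0643  0.1316] toolx yaw 92.71 t 9.2 F [-6.9 14.2  7.1] tilt [-0.069  0.012 -0.998]
centre px [303.3 297.4] world [ 0.576  -0.0855] amp 411.2614520399912 tick phase 6.16 index cw deg 6.49 wsum 3039.0 number frac 0.316
to angle 40.0406460106788
from box mm [ -9.6  20.6  22.8 115. ] z 0.1314 tilt [-0.069  0.012 -0.998] yaw 92.69 F [-6.4 11.5  6.5] t 9.25
[0.32, 0.53, -0.18, -1.0, -0.2, 0.0, 0.17, 0.64, -0.19, -1.0, -0.2, 0.0, -0.01, 0.69, -0.17, -1.0, -0.2, 0.1, -0.33, 0.63, -0.02, -0.9, -0.3, 0.0, -0.48, 0.52, 0.0, 0.0, 0.0, 0.0]
```

View pics/w6m.png

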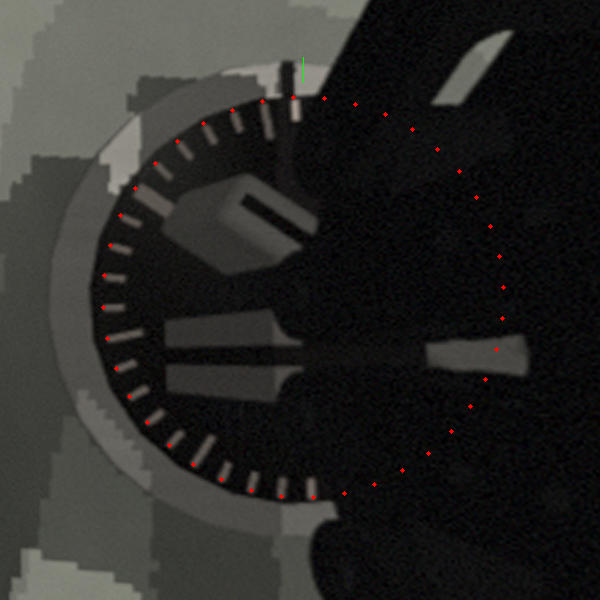

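```bash
cat >> h.py <<'E'
def orb3(step,n,z=0.136,lead=2,r0=27.5,r1=3.5,al=None,out=0.0):
    x,y,rr,a0=rel(); z0=manip.get_state()['position'][2]; P=[];Z=[]
    for i in range(n):
        f=min(1,(i+1)/lead); a=np.radians(a0+step*(i+1)); rt=r0+r1*abs(np.sin(a))+out*i; q=rr+(rt-rr)*f; P.append((q*np.cos(a),q*np.sin(a))); Z.append(z0+(z-z0)*f)
    print('to angle',a0+step*n); chain(P,Z)
E
python3 -c "
from h import *
orb3(-15,7)"
```

```text
to angle 10.040646010678799
from box mm [ -9.6  20.6  22.8 115. ] z 0.1314 tilt [-0.069  0.012 -0.998] yaw 92.69 F [-6.4 11.5  6.5] t 9.25
[0.58, 0.48, -0.25, -1.0, -0.2, 0.0, 0.45, 0.73, -0.26, -1.0, -0.2, 0.0, -0.2, 0.78, -0.03, -1.0, -0.2, 0.1, -0.4, 0.69, -0.02, -0.9, -0.3, 0.0, -0.58, 0.53, 0.0, 0.0, 0.0, 0.0, -0.69, 0.35, 0.0, 0.0, 0.0, 0.0, -0.73, 0.14, 0.0, 0.0, 0.0, 0.0]
```

Request:
{"api": "servo_tool", "payload": {"deltas": [0.6, 0.4, -0.25, -1.0, -0.2, 0, 0.5, 0.73, -0.26, -1.0, -0.2, 0, -0.2, 0.78, -0.03, -1.0, -0.2, 0.1, -0.4, 0.69, 0, -0.9, -0.3, 0, -0.58, 0.53, 0, 0, 0, 0, -0.69, 0.35, 0, 0, 0, 0, -0.73, 0.14, 0, 0, 0, 0]}}

```text
clock: 9.95
position: [0.59, -0.0681, 0.1343]
ee_rot: [-0.014, 0.691, 0.723, -0.002]
contact_force: [-3.2, 18.9, 5.6]
width: -0.0
```

```bash
python3 -c "
from h import *
look('w7'); measure('w7',idx=0)
orb3(-10,6)"
```

```text
pos [ 0.59   -0.0681  0.1343] toolx yaw 92.64 t 9.95 F [-3.2 18.9  5.6] tilt [-0.024  0.016 -1.   ]
centre px [301.8 300.6] world [ 0.5753 -0.0853] amp 489.39349688946095 tick phase 3.2 index cw deg -6.89 wsum 3356.0 number frac 0.644
to angle -13.602834103129958
from box mm [15.5 16.3 22.5 46.4] z 0.1343 tilt [-0.024  0.017 -1.   ] yaw 92.59 F [-2.  11.4  3.7] t 10.0
[-0.08, 0.54, -0.1, -0.3, -0.3, -0.0, -0.25, 0.51, -0.09, -0.3, -0.3, -0.0, -0.49, 0.13, -0.01, -0.4, -0.2, -0.0, -0.49, 0.04, -0.0, -0.3, -0.3, -0.0, -0.49, -0.01, -0.0, 0.0, 0.0, 0.0, -0.49, -0.01, 0.0, 0.0, 0.0, 0.0]
```

View pics/w7m.png

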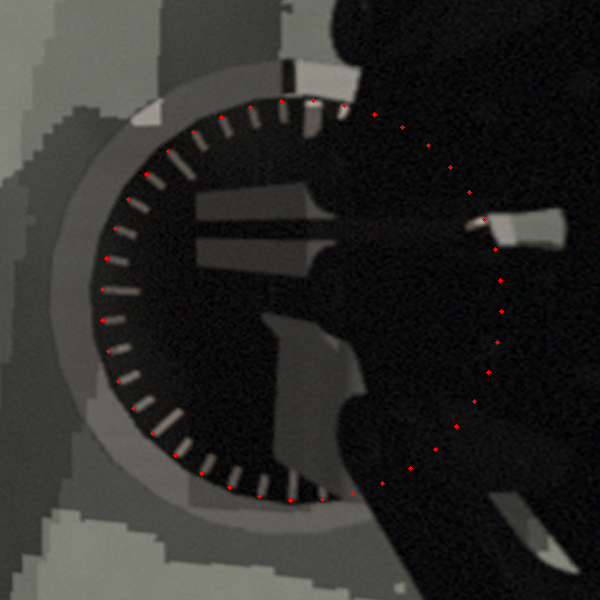

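Request:
{"api": "servo_tool", "payload": {"deltas": [-0.1, 0.7, -0.1, -0.3, -0.3, 0, -0.3, 0.6, -0.1, -0.3, -0.3, 0, -0.6, 0.2, 0, -0.4, -0.2, 0, -0.6, 0.1, 0, -0.3, -0.3, 0, -0.6, 0, 0, 0, 0, 0, -0.6, -0.1, 0, 0, 0, 0]}}

```text
clock: 10.6
position: [0.6059, -0.0846, 0.135]
ee_rot: [-0.008, 0.691, 0.722, 0.006]
contact_force: [1.0, 8.2, 0.4]
width: -0.0003
```

```bash
python3 -c "
from h import *
look('w8'); measure('w8',idx=0)
orb3(-10,6)"
```

```text
pos [ 0.6059 -0.0846  0.135 ] toolx yaw 92.5 t 10.6 F [1.  8.2 0.4] tilt [-0.004  0.019 -1.   ]
centre px [300.9 299. ] world [ 0.5756 -0.0851] amp 493.11013060574436 tick phase 7.2 index cw deg 6.43 wsum 1479.0 number frac 0.2
to angle -64.26688765014353
from box mm [30.6 -2.3 30.7 -4.3] z 0.135 tilt [-0.003  0.017 -1.   ] yaw 92.49 F [1.5 5.5 1.1] t 10.65
[-0.5, -0.2, -0.06, -0.0, -0.3, -0.0, -0.46, -0.22, -0.05, -0.0, -0.2, -0.0, -0.47, -0.21, -0.0, -0.1, -0.3, -0.1, -0.43, -0.29, -0.0, -0.0, -0.2, -0.0, -0.37, -0.37, -0.0, 0.0, 0.0, 0.0, -0.3, -0.44, -0.0, 0.0, 0.0, 0.0]
```

View pics/w8m.png

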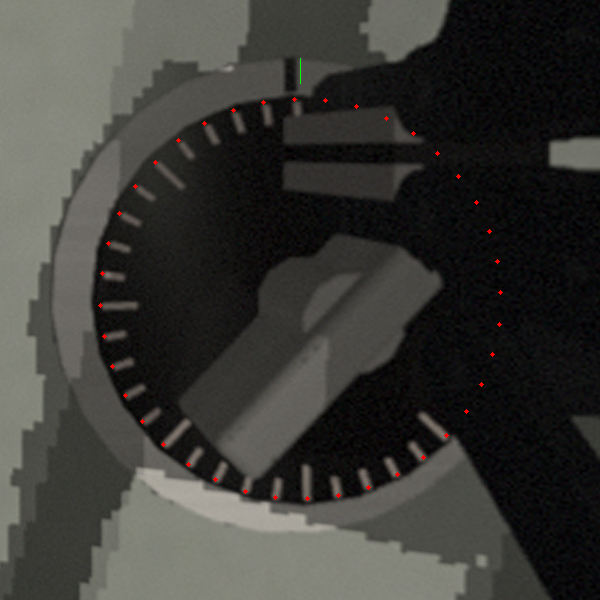

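Request:
{"api": "servo_tool", "payload": {"deltas": [-0.5, -0.15, 0, 0, -0.3, 0, -0.5, -0.2, 0, 0, -0.2, 0, -0.5, -0.2, 0, 0, -0.3, -0.1, -0.45, -0.3, 0, 0, -0.2, 0]}}

```text
clock: 11.05
position: [0.606, -0.1005, 0.1357]
ee_rot: [0.001, 0.692, 0.722, 0.008]
contact_force: [2.1, 4.4, -0.3]
width: 0.0001
```

```bash
python3 -c "
from h import *
look('w9'); measure('w9',idx=0)
orb3(-6,6)"
```

```text
pos [ 0.606  -0.1005  0.1357] toolx yaw 92.49 t 11.05 F [ 2.1  4.4 -0.3] tilt [ 0.013  0.01  -1.   ]
centre px [300.6 300.2] world [ 0.5754 -0.085 ] amp 660.8754012008687 tick phase 4.74 index cw deg 1.61 wsum 1030.0 number frac 0.474
to angle -66.81974455010733
from box mm [ 29.6 -17.7  34.5 -30.8] z 0.1358 tilt [ 0.013  0.009 -1.   ] yaw 92.48 F [ 1.8  3.6 -1.2] t 11.1
[-0.15, -0.4, -0.02, 0.2, -0.1, -0.0, -0.12, -0.37, -0.01, 0.2, -0.1, -0.0, -0.23, -0.21, -0.0, 0.2, -0.1, -0.1, -0.22, -0.23, -0.01, 0.2, -0.2, -0.0, -0.18, -0.26, 0.0, 0.0, 0.0, 0.0, -0.16, -0.28, 0.01, 0.0, 0.0, 0.0]
```

View pics/w9m.png

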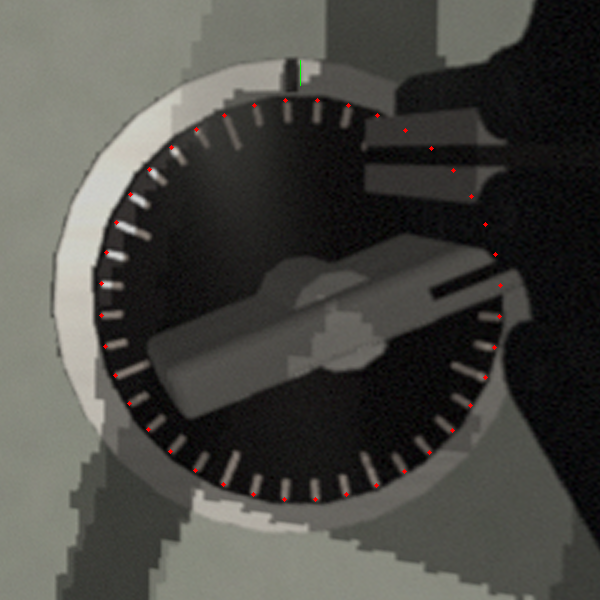

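Request:
{"api": "servo_tool", "payload": {"deltas": [-0.15, -0.4, 0, 0.2, -0.1, 0, -0.15, -0.4, 0, 0.2, -0.1, 0, -0.25, -0.3, 0, 0.2, -0.1, -0.1, -0.25, -0.3, 0, 0.2, -0.2, 0, -0.2, -0.3, 0, 0, 0, 0]}}

```text
clock: 11.6
position: [0.5966, -0.1122, 0.1368]
ee_rot: [0.006, 0.691, 0.723, 0.004]
contact_force: [3.7, 2.7, -1.4]
width: 0.0002
```

```bash
python3 -c "
from h import *
look('w10'); measure('w10',idx=0)
orb3(-5,4)"
```

```text
pos [ 0.5966 -0.1122  0.1368] toolx yaw 92.56 t 11.6 F [ 3.7  2.7 -1.4] tilt [ 0.014 -0.001 -1.   ]
centre px [300.5 300.4] world [ 0.5753 -0.085 ] amp 716.2412527084595 tick phase 8.8 index cw deg -2.21 wsum 1477.0 number frac 0.023
to angle -76.06031225811594
from box mm [ 19.3 -28.7  34.6 -56.1] z 0.1368 tilt [ 0.014 -0.002 -1.   ] yaw 92.54 F [3.5 2.2 0.3] t 11.65
[0.02, -0.35, 0.03, 0.2, 0.0, -0.0, 0.04, -0.33, 0.04, 0.2, 0.0, -0.0, -0.11, -0.25, -0.0, 0.2, 0.1, -0.0, -0.08, -0.26, -0.0, 0.2, 0.0, -0.1]
```

View pics/w10m.png

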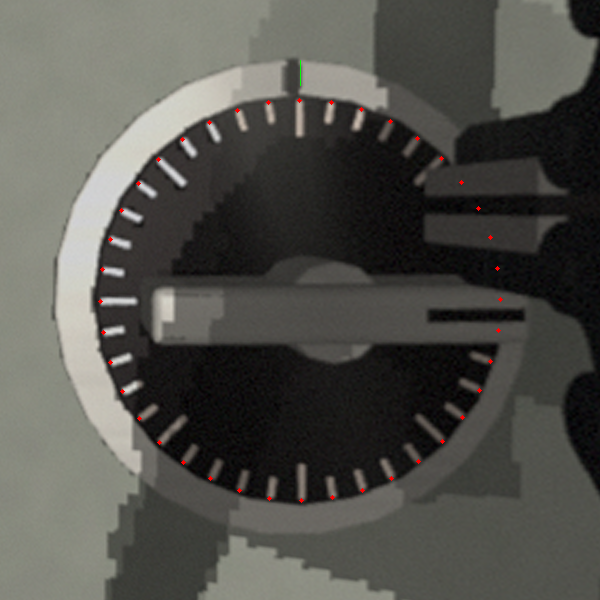

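Request:
{"api": "servo_tool", "payload": {"deltas": [0, -0.35, 0, 0.2, 0, 0, 0.02, -0.35, 0, 0.2, 0, 0, -0.1, -0.25, 0, 0.2, 0, 0]}}

```text
clock: 11.95
position: [0.5896, -0.1154, 0.1373]
ee_rot: [0.005, 0.692, 0.722, 0.002]
contact_force: [4.9, 1.8, -1.2]
width: 0.0003
```

```bash
python3 -c "
from h import *
look('w11'); measure('w11',idx=0)
orb3(-5,4)"
```

```text
pos [ 0.5896 -0.1154  0.1373] toolx yaw 92.49 t 11.95 F [ 4.9  1.8 -1.2] tilt [ 0.011 -0.004 -1.   ]
centre px [300.2 299.2] world [ 0.5756 -0.0849] amp 629.4883271608434 tick phase 5.31 index cw deg -2.15 wsum 1412.0 number frac 0.411
to angle -88.14831222241217
from box mm [ 12.6 -31.4  33.9 -68.1] z 0.1373 tilt [ 0.011 -0.005 -1.   ] yaw 92.48 F [ 4.2  1.9 -1.2] t 12.0
[0.05, -0.32, 0.06, 0.1, 0.1, -0.0, 0.07, -0.31, 0.06, 0.2, 0.1, -0.0, -0.05, -0.26, 0.0, 0.1, 0.1, -0.1, -0.03, -0.27, 0.0, 0.2, 0.0, -0.0]
```

View pics/w11m.png

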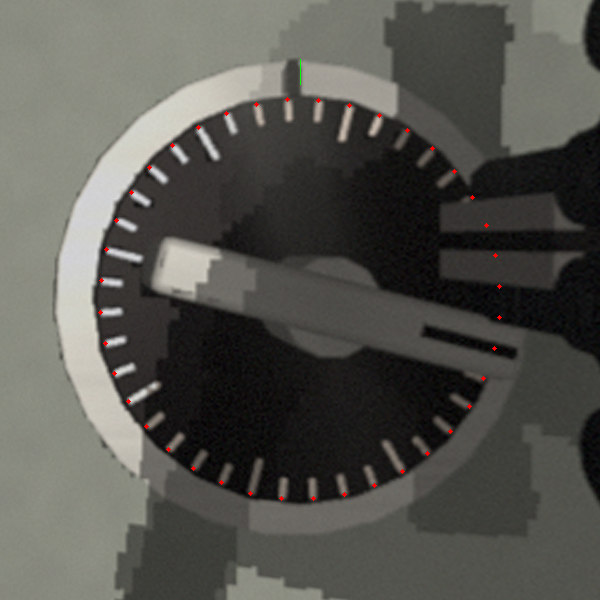

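Request:
{"api": "servo_tool", "payload": {"deltas": [0.03, -0.2, 0, 0, 0, 0]}}

```text
clock: 12.1
position: [0.5887, -0.1163, 0.1375]
ee_rot: [0.007, 0.692, 0.722, 0.002]
contact_force: [5.4, 1.3, -1.5]
width: -0.0002
```

```bash
python3 -c "
from h import *
look('w12'); measure('w12',idx=0); print(rel(), manip.get_state()['contact_force'])"
```

```text
pos [ 0.5887 -0.1163  0.1375] toolx yaw 92.46 t 12.1 F [ 5.4  1.3 -1.5] tilt [ 0.014 -0.006 -1.   ]
centre px [300.2 299.3] world [ 0.5755 -0.0849] amp 644.1742384650391 tick phase 6.85 index cw deg -2.03 wsum 1285.0 number frac 0.239
(np.float64(11.520283157648878), np.float64(-32.04586331734945), np.float64(34.05369700614974), np.float64(-70.2268128887243)) [ 4.12357567  1.81912148 -1.289403  ]
```

Request:
{"api": "servo_tool", "payload": {"deltas": [0.03, -0.2, 0, 0, 0, 0]}}

```text
clock: 12.25
position: [0.5875, -0.1169, 0.1378]
ee_rot: [0.008, 0.692, 0.722, 0.003]
contact_force: [5.8, 1.8, -1.0]
width: -0.0002
```

```bash
python3 -c "
from h import *
look('w13'); measure('w13',idx=0); print(rel(), manip.get_state()['contact_force']);orb3(16,7,out=0.7)"
```

```text
pos [ 0.5875 -0.1169  0.1378] toolx yaw 92.46 t 12.25 F [ 5.8  1.8 -1. ] tilt [ 0.016 -0.008 -1.   ]
centre px [300.1 299.5] world [ 0.5755 -0.0849] amp 660.3606586984537 tick phase 0.12 index cw deg -1.97 wsum 1392.0 number frac 0.987
(np.float64(10.08860742666093), np.float64(-32.625921158962605), np.float64(34.150120516333786), np.float64(-72.81731307645376)) [ 3.76625445  1.7418436  -2.14467105]
to angle 39.18268692354624
from box mm [ 10.1 -32.6  34.2 -72.8] z 0.1378 tilt [ 0.015 -0.008 -1.   ] yaw 92.46 F [ 3.8  1.7 -2.1] t 12.3
[0.56, 0.76, 0.1, 0.2, 0.1, -0.0, 0.71, 0.53, 0.09, 0.2, 0.1, -0.0, 0.72, 0.45, 0.0, 0.2, 0.1, -0.1, 0.82, 0.22, -0.0, 0.2, 0.2, -0.0, 0.84, 0.07, -0.0, 0.0, 0.0, 0.0, 0.89, -0.07, -0.0, 0.0, 0.0, 0.0, 0.87, -0.35, -0.0, 0.0, 0.0, 0.0]
```

```bash
python3 -c "
from h import *
orb3(15,12,r0=32,r1=0,z=.1365)"
```

```text
to angle 107.18268692354624
from box mm [ 10.1 -32.6  34.2 -72.8] z 0.1378 tilt [ 0.015 -0.008 -1.   ] yaw 92.46 F [ 3.8  1.7 -2.1] t 12.3
[0.47, 0.75, 0.07, 0.2, 0.1, -0.0, 0.62, 0.58, 0.07, 0.2, 0.1, -0.0, 0.68, 0.49, 0.0, 0.2, 0.1, -0.1, 0.79, 0.28, 0.0, 0.2, 0.2, -0.0, 0.83, 0.08, 0.0, 0.0, 0.0, 0.0, 0.82, -0.14, 0.0, 0.0, 0.0, 0.0, 0.76, -0.35, 0.0, 0.0, 0.0, 0.0, 0.64, -0.53, 0.0, 0.0, 0.0, 0.0, 0.49, -0.68, 0.0, 0.0, 0.0, 0.0, 0.29, -0.79, 0.0, 0.0, 0.0, 0.0, 0.07, -0.83, -0.0, 0.0, 0.0, 0.0, -0.14, -0.82, -0.0, 0.0, 0.0, 0.0]
```

Request:
{"api": "servo_tool", "payload": {"deltas": [0.47, 0.75, 0.07, 0.2, 0.1, 0, 0.62, 0.58, 0.07, 0.2, 0.1, 0, 0.68, 0.49, 0, 0.2, 0.1, -0.1, 0.79, 0.28, 0, 0.2, 0.2, 0, 0.83, 0.08, 0, 0, 0, 0, 0.82, -0.14, 0, 0, 0, 0, 0.76, -0.35, 0, 0, 0, 0, 0.64, -0.53, 0, 0, 0, 0, 0.49, -0.68, 0, 0, 0, 0, 0.29, -0.79, 0, 0, 0, 0]}}

```text
clock: 13.3
position: [0.5799, -0.0508, 0.136]
ee_rot: [0.001, 0.69, 0.724, -0.003]
contact_force: [3.2, -0.2, -1.1]
width: -0.0
```

```bash
python3 -c "
from h import *
orb3(15,8,r0=32,r1=0,z=.1365)"
```

```text
to angle 199.95625881266824
from box mm [ 6.  33.8 34.4 80. ] z 0.136 tilt [-0.004 -0.006 -1.   ] yaw 92.72 F [ 3.2 -0.2 -1.1] t 13.3
[-0.08, -0.89, -0.02, -0.1, 0.1, 0.0, -0.29, -0.8, -0.02, -0.0, 0.1, 0.0, -0.39, -0.74, 0.0, -0.1, 0.1, 0.1, -0.56, -0.62, 0.0, -0.0, 0.0, 0.0, -0.7, -0.45, 0.0, 0.0, 0.0, 0.0, -0.8, -0.25, 0.0, 0.0, 0.0, 0.0, -0.83, -0.04, 0.0, 0.0, 0.0, 0.0, -0.82, 0.18, 0.0, 0.0, 0.0, 0.0]
```

Request:
{"api": "servo_tool", "payload": {"deltas": [-0.08, -0.89, 0, -0.1, 0.1, 0, -0.29, -0.8, 0, 0, 0.1, 0, -0.39, -0.74, 0, -0.1, 0.1, 0.1, -0.56, -0.62, 0, 0, 0, 0, -0.7, -0.45, 0, 0, 0, 0, -0.8, -0.25, 0, 0, 0, 0, -0.83, -0.04, 0, 0, 0, 0, -0.82, 0.18, 0, 0, 0, 0]}}

```text
clock: 14.1
position: [0.5371, -0.0977, 0.1358]
ee_rot: [-0.005, 0.691, 0.723, -0.0]
contact_force: [-1.0, -0.4, 0.4]
width: -0.0002
```

```bash
python3 -c "
from h import *
look('w14'); measure('w14',idx=0)
orb3(15,8,r0=32,r1=0,z=.1365)"
```

```text
pos [ 0.5371 -0.0977  0.1358] toolx yaw 92.54 t 14.1 F [-1.  -0.4  0.4] tilt [-0.007  0.006 -1.   ]
centre px [301.7 297.2] world [ 0.576  -0.0852] amp 605.9128408591598 tick phase 1.44 index cw deg -2.88 wsum 1465.0 number frac 0.84
to angle -41.41636388511725
from box mm [ -38.3  -12.9   40.4 -161.4] z 0.1357 tilt [-0.007  0.004 -1.   ] yaw 92.52 F [-1.7 -0.8 -0.2] t 14.15
[-0.71, 0.82, -0.05, -0.1, -0.1, -0.0, -0.4, 0.9, -0.04, -0.1, -0.0, -0.0, -0.46, 0.69, -0.01, -0.1, -0.1, -0.0, -0.27, 0.79, 0.0, -0.1, -0.0, -0.1, -0.06, 0.83, 0.0, 0.0, 0.0, 0.0, 0.16, 0.82, 0.0, 0.0, 0.0, 0.0, 0.37, 0.75, 0.0, 0.0, 0.0, 0.0, 0.55, 0.63, 0.0, 0.0, 0.0, 0.0]
```

View pics/w14m.png

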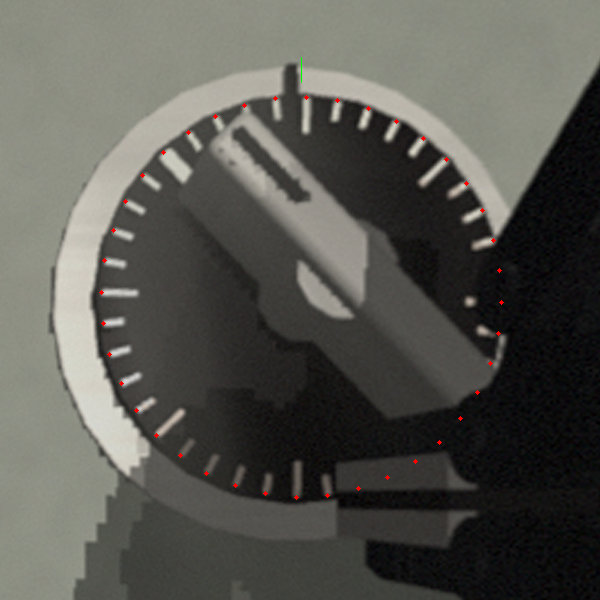

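```bash
cat >> h.py <<'E'
def pol(L,z=.1365):
    chain([(r*np.cos(np.radians(a)),r*np.sin(np.radians(a))) for r,a in L],[z]*len(L))
E
python3 -c "
from h import *
pol([(33,-168),(31,-152),(30.5,-137),(30.5,-122),(30.5,-107),(30.5,-92),(30.5,-77),(30.5,-62)])"
```

```text
from box mm [ -38.3  -12.9   40.4 -161.4] z 0.1357 tilt [-0.007  0.004 -1.   ] yaw 92.52 F [-1.7 -0.8 -0.2] t 14.15
[0.6, 0.6, -0.08, -0.1, -0.1, -0.0, -0.77, 0.49, -0.0, -0.1, -0.0, -0.0, -0.62, 0.51, -0.01, -0.1, -0.1, -0.0, -0.5, 0.62, 0.0, -0.1, -0.0, -0.1, -0.34, 0.72, 0.0, 0.0, 0.0, 0.0, -0.13, 0.79, 0.0, 0.0, 0.0, 0.0, 0.08, 0.79, 0.0, 0.0, 0.0, 0.0, 0.28, 0.75, 0.0, 0.0, 0.0, 0.0]
```

Request:
{"api": "servo_tool", "payload": {"deltas": [0.6, 0.6, -0.05, -0.1, -0.1, 0, -0.77, 0.49, 0, -0.1, 0, 0, -0.62, 0.51, 0, -0.1, -0.1, 0, -0.5, 0.62, 0, -0.1, 0, -0.1, -0.34, 0.72, 0, 0, 0, 0, -0.13, 0.79, 0, 0, 0, 0]}}

```text
clock: 14.75
position: [0.5729, -0.1199, 0.1338]
ee_rot: [-0.004, 0.691, 0.723, -0.005]
contact_force: [-1.5, 1.6, 0.3]
width: -0.0003
```

```bash
python3 -c "
from h import *
x=rel()[3]
orb3(15,7,r0=31,r1=0,z=.1365)"
```

```text
to angle 8.30090972823622
from box mm [ -4.1 -34.9  35.1 -96.7] z 0.1338 tilt [-0.013 -0.002 -1.   ] yaw 92.6 F [-1.5  1.6  0.3] t 14.75
[0.22, 0.89, -0.15, -0.2, 0.0, -0.0, 0.42, 0.74, -0.14, -0.2, 0.0, -0.0, 0.42, 0.7, -0.01, -0.2, 0.0, -0.0, 0.58, 0.56, -0.0, -0.2, 0.1, 0.0, 0.7, 0.4, -0.0, 0.0, 0.0, 0.0, 0.79, 0.2, -0.0, 0.0, 0.0, 0.0, 0.81, -0.02, -0.0, 0.0, 0.0, 0.0]
```

Request:
{"api": "servo_tool", "payload": {"deltas": [0.3, 0.85, -0.15, -0.2, 0, 0, 0.45, 0.7, -0.1, -0.2, 0, 0, 0.45, 0.68, 0, -0.2, 0, 0, 0.58, 0.54, 0, -0.2, 0.1, 0, 0.7, 0.38, 0, 0, 0, 0, 0.79, 0.18, 0, 0, 0, 0, 0.81, -0.04, 0, 0, 0, 0]}}

```text
clock: 15.45
position: [0.6108, -0.0785, 0.1366]
ee_rot: [0.005, 0.691, 0.723, 0.0]
contact_force: [-0.1, -5.4, -0.1]
width: -0.0003
```

```bash
python3 -c "
from h import *
look('w15'); measure('w15',idx=0)
orb3(15,7,r0=31,r1=0,z=.1365)"
```

```text
pos [ 0.6108 -0.0785  0.1366] toolx yaw 92.66 t 15.45 F [-0.1 -5.4 -0.1] tilt [ 0.008 -0.007 -1.   ]
centre px [304.2 305.1] world [ 0.5744 -0.0858] amp 455.1678028883146 tick phase 8.29 index cw deg -2.29 wsum 79.0 number frac 0.079
to angle 114.86786732919332
from box mm [35.5  6.2 36.   9.9] z 0.1367 tilt [ 0.008 -0.006 -1.   ] yaw 92.68 F [ 0.3 -2.3 -0.6] t 15.5
[0.79, -0.51, 0.0, 0.1, 0.1, 0.0, 0.58, -0.66, 0.0, 0.1, 0.1, 0.0, 0.55, -0.59, -0.0, 0.1, 0.1, 0.0, 0.38, -0.72, -0.0, 0.1, 0.1, 0.1, 0.17, -0.79, -0.0, 0.0, 0.0, 0.0, -0.03, -0.81, -0.0, 0.0, 0.0, 0.0, -0.24, -0.77, -0.01, 0.0, 0.0, 0.0]
```

View pics/w15m.png

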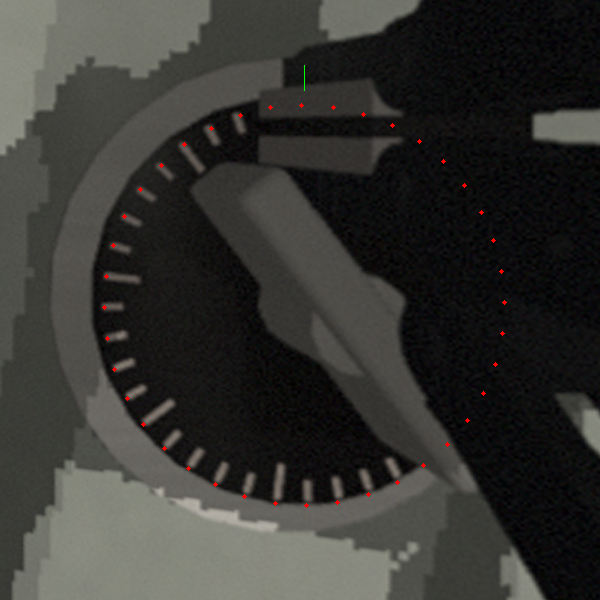

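Request:
{"api": "servo_tool", "payload": {"deltas": [0.75, -0.55, 0, 0.1, 0.1, 0, 0.55, -0.66, 0, 0.1, 0.1, 0, 0.5, -0.6, 0, 0.1, 0.1, 0, 0.35, -0.73, 0, 0.1, 0.1, 0.1, 0.15, -0.79, 0, 0, 0, 0, -0.05, -0.81, 0, 0, 0, 0, -0.26, -0.76, 0, 0, 0, 0]}}

```text
clock: 16.2
position: [0.5748, -0.0569, 0.1407]
ee_rot: [0.014, 0.691, 0.723, 0.014]
contact_force: [5.0, 1.5, -0.9]
width: -0.0001
```

```bash
python3 -c "
from h import *
look('w16'); measure('w16',idx=0)
orb3(15,7,r0=31,r1=0,z=.1365)"
```

```text
pos [ 0.5748 -0.0569  0.1407] toolx yaw 92.57 t 16.2 F [ 5.   1.5 -0.9] tilt [ 0.04   0.    -0.999]
centre px [302.8 299.4] world [ 0.5755 -0.0855] amp 414.9861953047607 tick phase 1.43 index cw deg 8.25 wsum 140.0 number frac 0.841
to angle 197.06086643023463
from box mm [-1.  27.9 27.9 92.1] z 0.1407 tilt [ 0.038 -0.    -0.999] yaw 92.57 F [1.7 1.  0.5] t 16.25
[0.03, -0.77, 0.18, 0.5, 0.0, -0.0, -0.19, -0.79, 0.19, 0.6, 0.0, -0.0, -0.52, -0.62, -0.01, 0.5, 0.1, -0.0, -0.66, -0.47, -0.01, 0.6, 0.0, -0.0, -0.75, -0.28, 0.0, 0.0, 0.0, 0.0, -0.81, -0.08, 0.0, 0.0, 0.0, 0.0, -0.8, 0.14, 0.0, 0.0, 0.0, 0.0]
```

View pics/w16m.png

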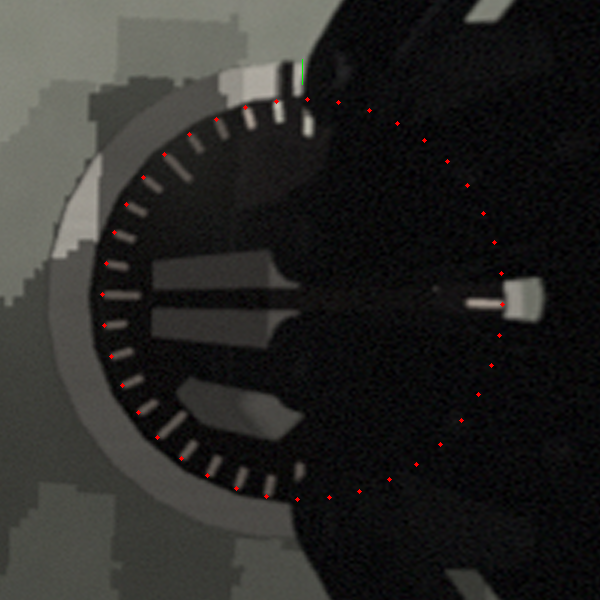

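Request:
{"api": "servo_tool", "payload": {"deltas": [0.1, -0.77, 0.18, 0.5, 0, 0, -0.15, -0.79, 0.19, 0.6, 0, 0, -0.5, -0.62, 0, 0.5, 0.1, 0, -0.66, -0.47, 0, 0.6, 0, 0, -0.75, -0.28, 0, 0, 0, 0, -0.81, -0.05, 0, 0, 0, 0]}}

```text
clock: 16.85
position: [0.5431, -0.0788, 0.1367]
ee_rot: [-0.005, 0.691, 0.722, 0.005]
contact_force: [0.8, 4.7, 1.3]
width: 0.0002
```

```bash
python3 -c "
from h import *
look('w17'); measure('w17',idx=0)
orb3(8,6,r0=32,r1=0,z=.1365)"
```

```text
pos [ 0.5431 -0.0788  0.1367] toolx yaw 92.5 t 16.85 F [0.8 4.7 1.3] tilt [-0.     0.015 -1.   ]
centre px [303.3 295.9] world [ 0.5762 -0.0855] amp 427.90777951104 tick phase 7.29 index cw deg -3.77 wsum 1547.0 number frac 0.19
to angle 217.17908354981682
from box mm [-32.2   6.2  32.8 169.2] z 0.1366 tilt [-0.001  0.013 -1.   ] yaw 92.47 F [0.7 2.7 1.6] t 16.9
[-0.46, -0.01, -0.0, -0.0, -0.2, -0.0, -0.44, 0.05, -0.0, -0.0, -0.2, -0.0, -0.45, 0.07, -0.01, -0.0, -0.2, -0.1, -0.42, 0.13, 0.0, -0.0, -0.2, -0.0, -0.41, 0.19, 0.0, 0.0, 0.0, 0.0, -0.37, 0.25, 0.0, 0.0, 0.0, 0.0]
```

View pics/w17m.png

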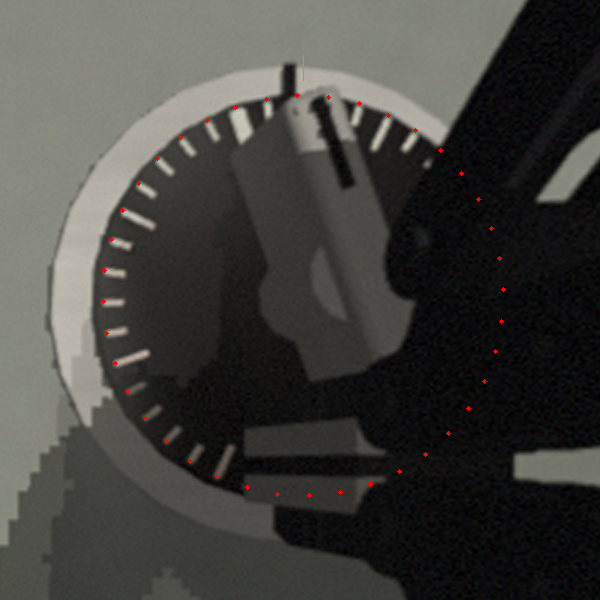

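Request:
{"api": "servo_tool", "payload": {"deltas": [-0.46, 0, 0, 0, -0.2, 0, -0.44, 0.05, 0, 0, -0.2, 0, -0.45, 0.07, 0, 0, -0.2, -0.1, -0.42, 0.13, 0, 0, -0.2, 0, -0.41, 0.19, 0, 0, 0, 0, -0.37, 0.25, 0, 0, 0, 0]}}

```text
clock: 17.5
position: [0.5431, -0.1044, 0.1338]
ee_rot: [-0.008, 0.691, 0.723, -0.005]
contact_force: [-2.7, 1.6, 0.0]
width: -0.0
```

```bash
python3 -c "
from h import *
look('w18'); measure('w18',idx=0)
orb3(5,5,r0=33,r1=0,z=.1365)"
```

```text
pos [ 0.5431 -0.1044  0.1338] toolx yaw 92.56 t 17.5 F [-2.7  1.6  0. ] tilt [-0.018  0.004 -1.   ]
centre px [301.1 296.9] world [ 0.576  -0.0851] amp 651.2005987875295 tick phase 4.42 index cw deg -2.62 wsum 1277.0 number frac 0.509
to angle -124.67012111938632
from box mm [ -32.6  -19.1   37.7 -149.7] z 0.1337 tilt [-0.017  0.003 -1.   ] yaw 92.56 F [-2.1  0.9  0.6] t 17.55
[-0.14, 0.37, -0.15, -0.2, -0.1, -0.0, -0.09, 0.37, -0.14, -0.3, -0.0, -0.0, -0.21, 0.19, -0.0, -0.2, -0.1, -0.0, -0.19, 0.22, -0.0, -0.3, -0.0, -0.0, -0.18, 0.23, -0.0, 0.0, 0.0, 0.0]
```

View pics/w18m.png

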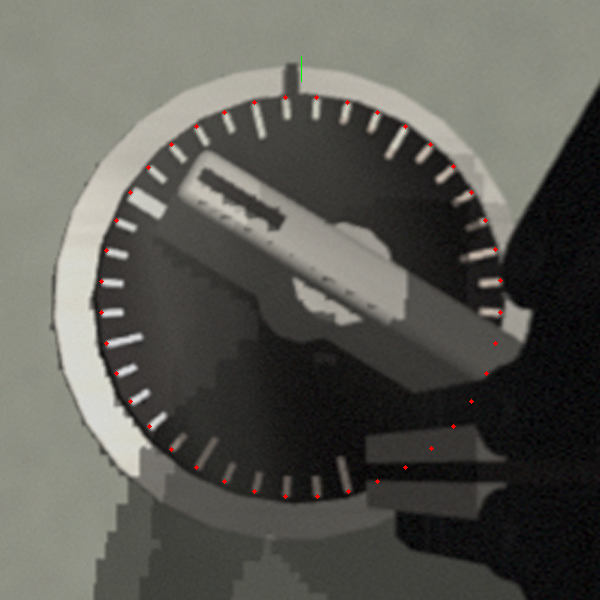

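Request:
{"api": "servo_tool", "payload": {"deltas": [-0.1, 0.37, -0.1, -0.2, -0.1, 0, -0.1, 0.37, -0.1, -0.3, 0, 0, -0.2, 0.25, 0, -0.2, -0.1, 0, -0.2, 0.25, 0, -0.3, 0, 0]}}

```text
clock: 17.95
position: [0.5542, -0.1125, 0.1338]
ee_rot: [-0.002, 0.691, 0.723, -0.003]
contact_force: [-3.5, 2.7, 0.2]
width: -0.0001
```

```bash
python3 -c "
from h import *
look('w19'); measure('w19',idx=0)
orb3(4,3,r0=34,r1=0,z=.1365)"
```

```text
pos [ 0.5542 -0.1125  0.1338] toolx yaw 92.57 t 17.95 F [-3.5  2.7  0.2] tilt [-0.006 -0.001 -1.   ]
centre px [300.7 296.6] world [ 0.5761 -0.085 ] amp 666.261381010239 tick phase 0.59 index cw deg -2.26 wsum 1272.0 number frac 0.935
to angle -117.14839371542791
from box mm [ -22.   -27.    34.8 -129.1] z 0.1339 tilt [-0.005 -0.002 -1.   ] yaw 92.57 F [-2.3  1.6 -0.7] t 18.0
[-0.11, 0.22, -0.13, -0.1, 0.0, -0.0, -0.1, 0.22, -0.13, -0.1, 0.0, -0.0, -0.12, 0.21, -0.0, -0.1, 0.0, -0.0]
```

View pics/w19m.png

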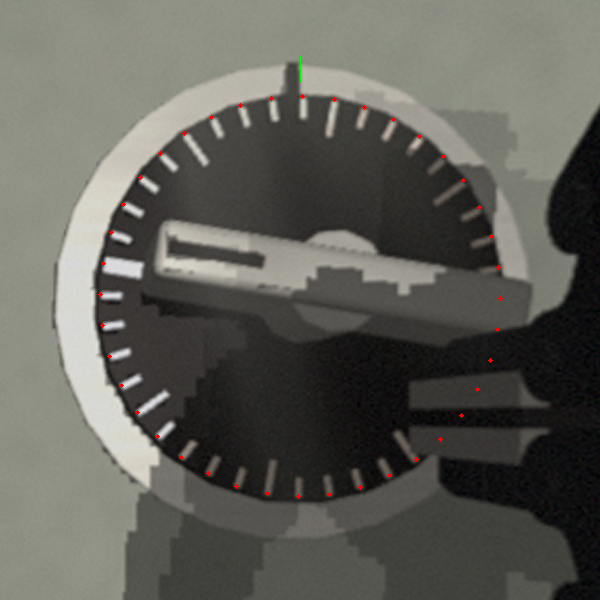

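Request:
{"api": "servo_tool", "payload": {"deltas": [-0.1, 0.22, -0.1, -0.1, 0, 0, -0.1, 0.22, -0.1, -0.1, 0, 0]}}

```text
clock: 18.2
position: [0.5586, -0.115, 0.1355]
ee_rot: [-0.001, 0.691, 0.723, -0.002]
contact_force: [-3.1, 0.8, -1.1]
width: 0.0001
```

```bash
python3 -c "
from h import *
look('w20'); measure('w20',idx=0)
orb3(4,3,r0=34,r1=0,z=.1365)"
```

```text
pos [ 0.5586 -0.115   0.1355] toolx yaw 92.58 t 18.2 F [-3.1  0.8 -1.1] tilt [-0.004 -0.002 -1.   ]
centre px [300.6 297.3] world [ 0.576 -0.085] amp 684.8692574473162 tick phase 1.66 index cw deg -2.21 wsum 1437.0 number frac 0.816
to angle -108.55053811694147
from box mm [ -17.5  -29.6   34.4 -120.6] z 0.1357 tilt [-0.002 -0.002 -1.   ] yaw 92.58 F [-2.9  0.2 -1.6] t 18.25
[-0.1, 0.22, -0.04, -0.0, 0.0, -0.0, -0.08, 0.22, -0.04, -0.0, 0.0, -0.0, -0.08, 0.23, 0.0, -0.1, 0.1, -0.0]
```

Request:
{"api": "servo_tool", "payload": {"deltas": [-0.05, 0.16, 0, 0, 0, 0]}}

```text
clock: 18.35
position: [0.5608, -0.1156, 0.1357]
ee_rot: [-0.0, 0.691, 0.723, -0.002]
contact_force: [-3.3, 1.9, -1.0]
width: -0.0003
```

```bash
python3 -c "
from h import *
look('w21'); measure('w21',idx=0)
orb3(-15,9,r0=33,r1=0,z=.1365)"
```

```text
pos [ 0.5608 -0.1156  0.1357] toolx yaw 92.58 t 18.35 F [-3.3  1.9 -1. ] tilt [-0.003 -0.002 -1.   ]
centre px [300.4 297.8] world [ 0.5758 -0.085 ] amp 686.9133359010733 tick phase 6.4 index cw deg -2.16 wsum 1414.0 number frac 0.289
to angle -252.2429525238221
from box mm [ -15.5  -30.1   33.9 -117.2] z 0.1358 tilt [-0.002 -0.002 -1.   ] yaw 92.58 F [-2.7  0.2 -1.1] t 18.4
[0.54, -0.7, -0.04, -0.0, 0.0, -0.0, 0.69, -0.52, -0.03, -0.0, 0.0, -0.0, 0.78, -0.37, -0.0, -0.1, 0.1, -0.0, 0.84, -0.16, -0.0, -0.0, 0.0, -0.0, 0.86, 0.08, -0.0, 0.0, 0.0, 0.0, 0.81, 0.29, -0.0, 0.0, 0.0, 0.0, 0.71, 0.49, -0.0, 0.0, 0.0, 0.0, 0.56, 0.65, -0.0, 0.0, 0.0, 0.0, 0.37, 0.78, -0.0, 0.0, 0.0, 0.0]
```

View pics/w21m.png

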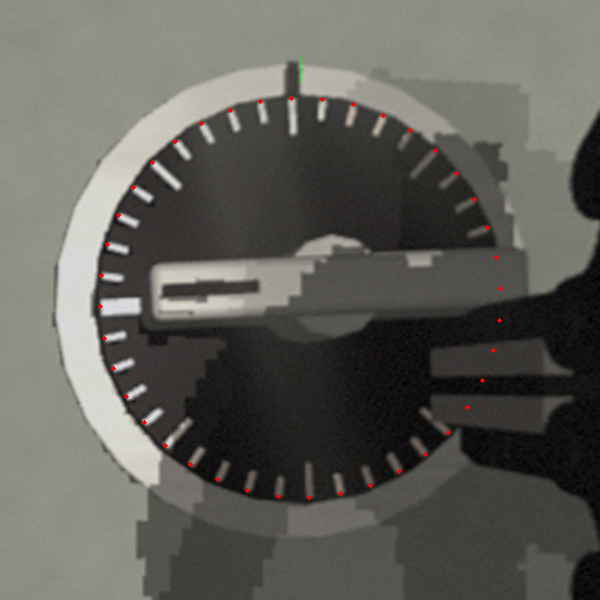

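Request:
{"api": "servo_tool", "payload": {"deltas": [0.54, -0.7, 0, 0, 0, 0, 0.69, -0.52, 0, 0, 0, 0, 0.78, -0.37, 0, -0.1, 0.1, 0, 0.84, -0.16, 0, 0, 0, 0, 0.86, 0.08, 0, 0, 0, 0, 0.81, 0.29, 0, 0, 0, 0, 0.71, 0.49, 0, 0, 0, 0]}}

```text
clock: 19.1
position: [0.5544, -0.0617, 0.139]
ee_rot: [0.007, 0.691, 0.722, 0.003]
contact_force: [-0.1, -0.2, 0.1]
width: 0.0002
```

```bash
python3 -c "
from h import *
orb3(-12,8,r0=32,r1=0,z=.1365)"
```

```text
to angle 33.52054840941295
from box mm [-19.9  24.1  31.3 129.5] z 0.139 tilt [ 0.015 -0.005 -1.   ] yaw 92.52 F [-0.1 -0.2  0.1] t 19.1
[0.39, 0.53, 0.13, 0.2, 0.1, -0.0, 0.28, 0.6, 0.13, 0.2, 0.1, -0.0, 0.12, 0.66, 0.0, 0.2, 0.1, -0.0, -0.03, 0.67, 0.0, 0.2, 0.0, -0.1, -0.17, 0.65, 0.01, 0.0, 0.0, 0.0, -0.3, 0.59, -0.0, 0.0, 0.0, 0.0, -0.42, 0.53, -0.0, 0.0, 0.0, 0.0, -0.51, 0.42, -0.0, 0.0, 0.0, 0.0]
```

Request:
{"api": "servo_tool", "payload": {"deltas": [0.42, 0.53, 0.13, 0.2, 0.1, 0, 0.3, 0.6, 0.13, 0.2, 0.1, 0, 0.15, 0.66, 0, 0.2, 0.1, 0, 0, 0.67, 0, 0.2, 0, -0.1, -0.17, 0.65, 0, 0, 0, 0, -0.3, 0.59, 0, 0, 0, 0, -0.42, 0.53, 0, 0, 0, 0, -0.51, 0.42, 0, 0, 0, 0]}}

```text
clock: 19.9
position: [0.5989, -0.0614, 0.1327]
ee_rot: [-0.008, 0.69, 0.724, -0.005]
contact_force: [-3.3, 1.4, -0.6]
width: 0.0001
```

```bash
python3 -c "
from h import *
look('w22'); measure('w22',idx=0)
orb3(-5,7,r0=33,r1=0,z=.1365)"
```

```text
pos [ 0.5989 -0.0614  0.1327] toolx yaw 92.77 t 19.9 F [-3.3  1.4 -0.6] tilt [-0.018  0.004 -1.   ]
centre px [303.1 299.6] world [ 0.5755 -0.0855] amp 386.96273934189514 tick phase 7.76 index cw deg 8.57 wsum 68.0 number frac 0.137
to angle 3.515400091481581
from box mm [26.2 20.9 33.5 38.5] z 0.1328 tilt [-0.015  0.002 -1.   ] yaw 92.76 F [ 1.6 -0.5 -0.5] t 19.95
[-0.25, 0.15, -0.19, -0.2, -0.0, 0.0, -0.26, 0.12, -0.18, -0.2, -0.1, 0.1, -0.26, 0.13, -0.0, -0.2, -0.0, 0.0, -0.27, 0.1, -0.01, -0.2, -0.1, 0.1, -0.27, 0.08, 0.01, 0.0, 0.0, 0.0, -0.29, 0.06, -0.0, 0.0, 0.0, 0.0, -0.28, 0.03, -0.0, 0.0, 0.0, 0.0]
```

View pics/w22m.png

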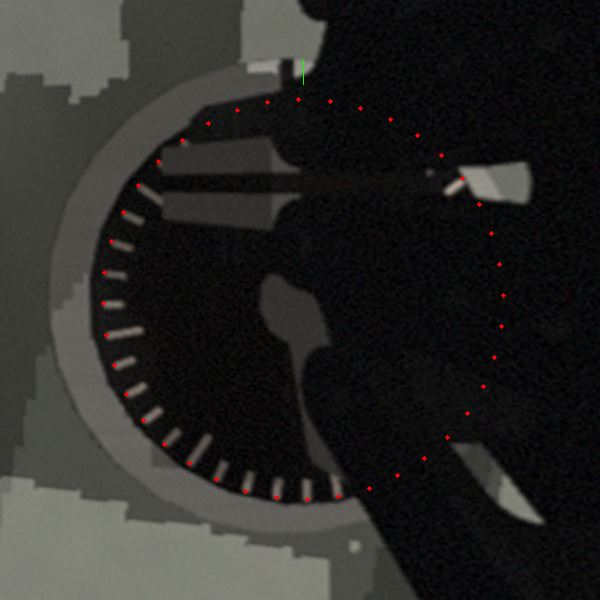

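Request:
{"api": "servo_tool", "payload": {"deltas": [-0.28, 0.2, -0.15, -0.2, 0, 0, -0.28, 0.2, -0.15, -0.2, -0.1, 0.1, -0.3, 0.15, 0, -0.2, 0, 0, -0.3, 0.1, 0, -0.2, -0.1, 0.1, -0.3, 0.08, 0, 0, 0, 0, -0.3, 0.05, 0, 0, 0, 0, -0.3, 0.02, 0, 0, 0, 0]}}

```text
clock: 20.65
position: [0.6127, -0.0827, 0.1367]
ee_rot: [0.001, 0.692, 0.722, 0.003]
contact_force: [-1.0, 3.3, -1.0]
width: -0.0001
```

```bash
python3 -c "
from h import *
look('w23'); measure('w23',idx=0)
orb3(-3.5,7,r0=34,r1=0,z=.1365)"
```

```text
pos [ 0.6127 -0.0827  0.1367] toolx yaw 92.45 t 20.65 F [-1.   3.3 -1. ] tilt [ 0.006  0.003 -1.   ]
centre px [301.8 301.5] world [ 0.5751 -0.0853] amp 493.6399227101026 tick phase 3.13 index cw deg -1.42 wsum 128.0 number frac 0.652
to angle -24.859891842484537
from box mm [37.5 -0.2 37.5 -0.4] z 0.1368 tilt [ 0.007  0.003 -1.   ] yaw 92.44 F [0.4 2.1 0.3] t 20.7
[-0.22, -0.18, 0.01, 0.1, -0.0, -0.0, -0.19, -0.2, 0.01, 0.1, -0.0, -0.1, -0.21, -0.03, 0.0, 0.1, -0.1, -0.0, -0.2, -0.05, 0.0, 0.1, -0.0, -0.1, -0.2, -0.06, 0.0, 0.0, 0.0, 0.0, -0.2, -0.07, 0.0, 0.0, 0.0, 0.0, -0.19, -0.08, 0.0, 0.0, 0.0, 0.0]
```

View pics/w23m.png

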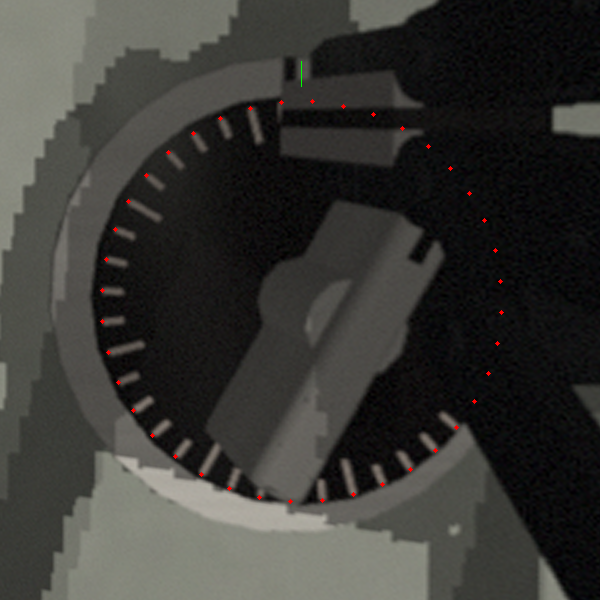

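Request:
{"api": "servo_tool", "payload": {"deltas": [-0.21, -0.1, 0, 0.1, 0, 0, -0.2, -0.1, 0, 0.1, 0, -0.1, -0.21, -0.05, 0, 0.1, -0.1, 0, -0.2, -0.06, 0, 0, 0, 0]}}

```text
clock: 21.1
position: [0.6115, -0.0919, 0.1371]
ee_rot: [0.001, 0.691, 0.723, 0.002]
contact_force: [0.8, 3.4, -0.8]
width: -0.0001
```

```bash
python3 -c "
from h import *
orb3(-3.5,8,r0=34,r1=0,z=.1365)"
```

```text
to angle -41.57121922809068
from box mm [ 35.7  -8.6  36.7 -13.6] z 0.1371 tilt [ 0.005  0.002 -1.   ] yaw 92.53 F [ 0.8  3.4 -0.8] t 21.1
[-0.18, -0.19, 0.03, 0.1, -0.0, -0.0, -0.15, -0.2, 0.02, 0.1, -0.0, -0.0, -0.2, -0.08, 0.0, 0.0, -0.0, -0.0, -0.18, -0.09, 0.0, 0.1, -0.1, -0.1, -0.18, -0.1, 0.0, 0.0, 0.0, 0.0, -0.18, -0.11, 0.0, 0.0, 0.0, 0.0, -0.17, -0.12, 0.0, 0.0, 0.0, 0.0, -0.15, -0.14, 0.0, 0.0, 0.0, 0.0]
```

Request:
{"api": "servo_tool", "payload": {"deltas": [-0.18, -0.15, 0, 0.1, 0, 0, -0.18, -0.15, 0, 0.1, 0, 0, -0.19, -0.1, 0, 0, 0, 0, -0.18, -0.1, 0, 0, 0, 0]}}

```text
clock: 21.5
position: [0.6081, -0.1007, 0.1376]
ee_rot: [0.002, 0.691, 0.723, 0.002]
contact_force: [0.4, 2.7, -0.5]
width: -0.0001
```

```bash
python3 -c "
from h import *
orb3(-3.5,8,r0=34,r1=0,z=.1365)"
```

```text
to angle -56.32525772094269
from box mm [ 32.  -17.2  36.3 -28.3] z 0.1376 tilt [ 0.005 -0.    -1.   ] yaw 92.54 F [ 0.4  2.7 -0.5] t 21.5
[-0.13, -0.21, 0.06, 0.1, 0.0, -0.0, -0.11, -0.21, 0.05, 0.1, 0.0, -0.0, -0.17, -0.13, 0.0, 0.0, 0.0, -0.0, -0.16, -0.13, 0.0, 0.1, 0.0, -0.1, -0.14, -0.15, 0.0, 0.0, 0.0, 0.0, -0.14, -0.15, 0.0, 0.0, 0.0, 0.0, -0.14, -0.16, 0.0, 0.0, 0.0, 0.0, -0.12, -0.17, 0.0, 0.0, 0.0, 0.0]
```

Request:
{"api": "servo_tool", "payload": {"deltas": [-0.13, -0.2, 0.05, 0.1, 0, 0, -0.12, -0.2, 0.05, 0.1, 0, 0, -0.16, -0.14, 0, 0, 0, 0, -0.15, -0.14, 0, 0, 0, 0]}}

```text
clock: 21.9
position: [0.6032, -0.1086, 0.1376]
ee_rot: [0.003, 0.691, 0.723, 0.001]
contact_force: [2.7, 3.1, -0.3]
width: -0.0001
```

```bash
python3 -c "
from h import *
look('w24'); measure('w24',idx=0)
orb3(-3.5,8,r0=34,r1=0,z=.1365)"
```

```text
pos [ 0.6032 -0.1086  0.1376] toolx yaw 92.54 t 21.9 F [ 2.7  3.1 -0.3] tilt [ 0.006 -0.003 -1.   ]
centre px [300.3 300.7] world [ 0.5753 -0.085 ] amp 609.9367712204829 tick phase 4.3 index cw deg -1.6 wsum 1617.0 number frac 0.522
to angle -71.88269017473307
from box mm [ 26.3 -25.3  36.5 -43.9] z 0.1376 tilt [ 0.005 -0.004 -1.   ] yaw 92.54 F [1.8 0.3 0.1] t 21.95
[-0.06, -0.24, 0.06, 0.1, 0.1, -0.0, -0.05, -0.24, 0.05, 0.1, 0.0, -0.0, -0.13, -0.17, 0.0, 0.0, 0.1, -0.0, -0.11, -0.17, 0.0, 0.1, 0.0, -0.1, -0.11, -0.18, 0.0, 0.0, 0.0, 0.0, -0.09, -0.19, 0.0, 0.0, 0.0, 0.0, -0.08, -0.19, 0.0, 0.0, 0.0, 0.0, -0.07, -0.19, 0.0, 0.0, 0.0, 0.0]
```

View pics/w24m.png

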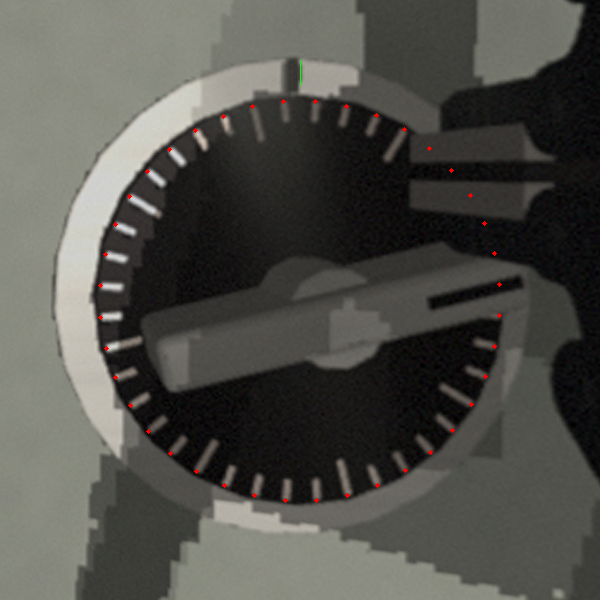

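Request:
{"api": "servo_tool", "payload": {"deltas": [-0.07, -0.23, 0.05, 0.1, 0, 0, -0.06, -0.23, 0.05, 0.1, 0, 0, -0.11, -0.18, 0, 0, 0, 0, -0.1, -0.18, 0, 0, 0, 0]}}

```text
clock: 22.35
position: [0.5954, -0.1135, 0.1371]
ee_rot: [0.003, 0.691, 0.723, -0.0]
contact_force: [4.0, 2.9, -0.5]
width: 0.0001
```

```bash
python3 -c "
from h import *
orb3(-3.5,8,r0=34,r1=0,z=.1365)"
```

```text
to angle -85.64670446949175
from box mm [ 18.6 -29.4  34.8 -57.6] z 0.1371 tilt [ 0.004 -0.005 -1.   ] yaw 92.53 F [ 4.   2.9 -0.5] t 22.35
[-0.07, -0.2, 0.03, 0.1, 0.1, -0.0, -0.06, -0.21, 0.02, 0.0, 0.1, -0.0, -0.08, -0.19, 0.0, 0.1, 0.0, -0.0, -0.07, -0.19, 0.0, 0.0, 0.1, -0.1, -0.06, -0.2, 0.0, 0.0, 0.0, 0.0, -0.05, -0.21, 0.0, 0.0, 0.0, 0.0, -0.04, -0.2, 0.0, 0.0, 0.0, 0.0, -0.02, -0.21, 0.0, 0.0, 0.0, 0.0]
```

Request:
{"api": "servo_tool", "payload": {"deltas": [-0.06, -0.2, 0, 0.1, 0, 0, -0.06, -0.21, 0, 0, 0, 0, -0.06, -0.2, 0, 0, 0, 0, -0.05, -0.2, 0, 0, 0, 0]}}

```text
clock: 22.75
position: [0.585, -0.1175, 0.1365]
ee_rot: [0.002, 0.691, 0.723, -0.003]
contact_force: [1.6, 0.6, -0.9]
width: 0.0001
```

```bash
python3 -c "
from h import *
look('w25'); measure('w25',idx=0)
orb3(-3.5,8,r0=34,r1=0,z=.1365)"
```

```text
pos [ 0.585  -0.1175  0.1365] toolx yaw 92.57 t 22.75 F [ 1.6  0.6 -0.9] tilt [-0.001 -0.007 -1.   ]
centre px [300.1 299.6] world [ 0.5755 -0.0849] amp 670.159660608838 tick phase 5.51 index cw deg -2.02 wsum 1286.0 number frac 0.387
to angle -104.97845308294625
from box mm [  7.6 -33.   33.9 -77. ] z 0.1365 tilt [-0.002 -0.007 -1.   ] yaw 92.57 F [ 0.7  0.2 -0.2] t 22.8
[-0.05, -0.2, 0.0, -0.0, 0.1, -0.0, -0.03, -0.21, 0.0, -0.0, 0.1, -0.0, -0.02, -0.2, 0.0, -0.1, 0.1, -0.0, 0.0, -0.21, 0.0, -0.0, 0.1, -0.0, 0.01, -0.21, 0.0, 0.0, 0.0, 0.0, 0.02, -0.21, 0.0, 0.0, 0.0, 0.0, 0.04, -0.2, 0.0, 0.0, 0.0, 0.0, 0.05, -0.2, 0.0, 0.0, 0.0, 0.0]
```

Request:
{"api": "servo_tool", "payload": {"deltas": [-0.04, -0.2, 0, 0, 0.1, 0, -0.03, -0.2, 0, 0, 0.1, 0, -0.02, -0.2, 0, 0, 0, 0]}}

```text
clock: 23.1
position: [0.5787, -0.1194, 0.1366]
ee_rot: [0.001, 0.691, 0.723, -0.002]
contact_force: [4.2, 0.1, -0.1]
width: 0.0002
```

```bash
python3 -c "
from h import *
look('w26'); measure('w26',idx=0)
orb3(-3.5,8,r0=34,r1=0,z=.1365)"
```

```text
pos [ 0.5787 -0.1194  0.1366] toolx yaw 92.56 t 23.1 F [ 4.2  0.1 -0.1] tilt [-0.001 -0.004 -1.   ]
centre px [300.2 298.3] world [ 0.5757 -0.0849] amp 694.960611867034 tick phase 5.14 index cw deg -1.84 wsum 1204.0 number frac 0.429
to angle -115.21251571324208
from box mm [  1.7 -34.6  34.7 -87.2] z 0.1367 tilt [-0.001 -0.004 -1.   ] yaw 92.56 F [ 3.6  0.1 -1.1] t 23.15
[0.03, -0.21, 0.01, -0.0, 0.1, -0.0, 0.04, -0.21, 0.01, -0.0, 0.0, -0.0, 0.02, -0.2, -0.0, -0.0, 0.1, -0.0, 0.04, -0.21, -0.0, -0.0, 0.0, -0.0, 0.04, -0.2, -0.0, 0.0, 0.0, 0.0, 0.06, -0.2, -0.0, 0.0, 0.0, 0.0, 0.07, -0.2, -0.0, 0.0, 0.0, 0.0, 0.08, -0.19, -0.0, 0.0, 0.0, 0.0]
```

View pics/w26m.png

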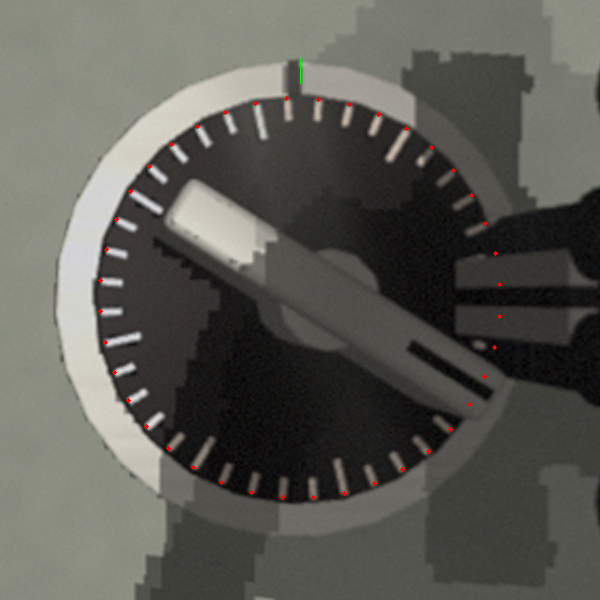

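Request:
{"api": "servo_tool", "payload": {"deltas": [0, -0.21, 0, 0, 0.1, 0, 0.02, -0.21, 0, 0, 0, 0, 0.02, -0.2, 0, 0, 0, 0]}}

```text
clock: 23.45
position: [0.574, -0.1205, 0.1371]
ee_rot: [0.003, 0.691, 0.723, -0.0]
contact_force: [4.0, -0.8, -1.0]
width: 0.0002
```

```bash
python3 -c "
from h import *
look('w27'); measure('w27',idx=0)
orb3(-3.5,8,r0=34,r1=0,z=.1365)"
```

```text
pos [ 0.574  -0.1205  0.1371] toolx yaw 92.58 t 23.45 F [ 4.  -0.8 -1. ] tilt [ 0.003 -0.005 -1.   ]
centre px [300.3 297.8] world [ 0.5759 -0.0849] amp 659.6657531602708 tick phase 5.2 index cw deg -1.17 wsum 1531.0 number frac 0.422
to angle -122.66739953535824
from box mm [ -2.9 -35.4  35.5 -94.7] z 0.1371 tilt [ 0.004 -0.004 -1.   ] yaw 92.57 F [ 3.5 -1.2 -1.8] t 23.5
[0.1, -0.2, 0.03, 0.1, 0.1, -0.0, 0.11, -0.2, 0.03, 0.0, 0.1, -0.0, 0.05, -0.2, 0.0, 0.1, 0.0, -0.0, 0.06, -0.2, 0.0, 0.0, 0.1, -0.0, 0.07, -0.19, 0.0, 0.0, 0.0, 0.0, 0.09, -0.19, 0.0, 0.0, 0.0, 0.0, 0.09, -0.19, 0.0, 0.0, 0.0, 0.0, 0.11, -0.18, 0.0, 0.0, 0.0, 0.0]
```

View pics/w27m.png

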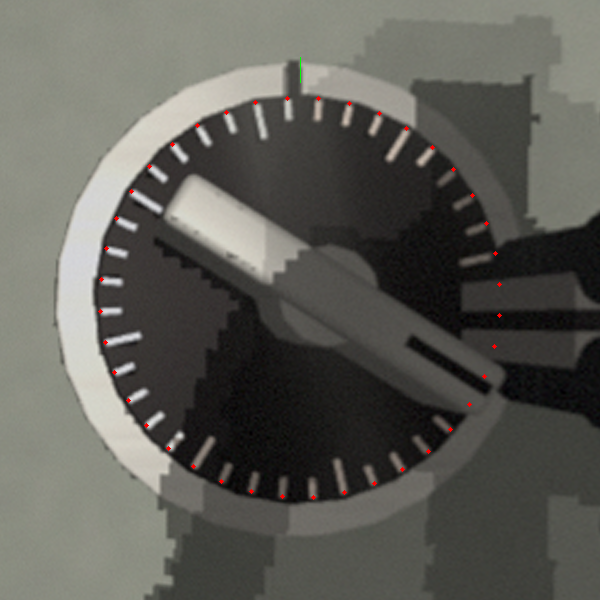

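Request:
{"api": "servo_tool", "payload": {"deltas": [0.05, -0.2, 0, 0, 0, 0]}}

```text
clock: 23.6
position: [0.5735, -0.1203, 0.1372]
ee_rot: [0.004, 0.691, 0.723, 0.001]
contact_force: [7.3, -1.1, -3.3]
width: 0.0
```

```bash
python3 -c "
from h import *
look('w28'); measure('w28',idx=0);print(rel(), manip.get_state()['contact_force'])"
```

```text
pos [ 0.5735 -0.1203  0.1372] toolx yaw 92.55 t 23.6 F [ 7.3 -1.1 -3.3] tilt [ 0.007 -0.005 -1.   ]
centre px [300.3 297.6] world [ 0.5759 -0.0849] amp 648.0926143810444 tick phase 5.87 index cw deg -0.67 wsum 1665.0 number frac 0.348
(np.float64(-3.4477061370596207), np.float64(-35.32191368143836), np.float64(35.489776890345496), np.float64(-95.57487437881859)) [ 5.76274183 -0.89111163 -3.0876706 ]
```

Request:
{"api": "servo_tool", "payload": {"deltas": [0.02, -0.15, 0, 0, 0, 0]}}

```text
clock: 23.75
position: [0.5736, -0.1204, 0.1373]
ee_rot: [0.006, 0.691, 0.723, 0.002]
contact_force: [5.8, -0.5, -3.8]
width: 0.0
```

```bash
python3 -c "
from h import *
look('w29'); measure('w29',idx=0);print(rel(), manip.get_state()['contact_force'])"
```

```text
pos [ 0.5736 -0.1204  0.1373] toolx yaw 92.53 t 23.75 F [ 5.8 -0.5 -3.8] tilt [ 0.011 -0.006 -1.   ]
centre px [300.4 297.7] world [ 0.5759 -0.0849] amp 642.9706621071406 tick phase 6.02 index cw deg -1.06 wsum 1679.0 number frac 0.332
(np.float64(-3.503400932296522), np.float64(-35.373271949698264), np.float64(35.54633858106523), np.float64(-95.6561800764936)) [ 6.93783277 -1.03447178 -3.4405762 ]
```

```bash
python3 -c "
from h import *
P=[(1,-37),(1,-37),(-10,-33),(-40,-22),(-75,-9),(-104,0),(-104,0)]; Z=[.140,.18,.205,.205,.205,.195,.195]
chain(P,Z)"
```

```text
from box mm [ -3.5 -35.4  35.5 -95.7] z 0.1373 tilt [ 0.012 -0.006 -1.   ] yaw 92.53 F [ 6.9 -1.  -3.4] t 23.8
[-0.16, 0.45, -0.26, 0.2, 0.1, -0.0, -0.02, 0.03, -4.0, 0.1, 0.1, -0.0, 0.39, -1.08, -2.51, 0.2, 0.1, -0.0, 1.1, -3.0, -0.01, 0.1, 0.0, -0.1, 1.3, -3.5, 0.0, 0.0, 0.0, 0.0, 0.9, -2.9, 1.0, 0.0, 0.0, 0.0, 0.0, -0.0, -0.0, 0.0, 0.0, 0.0]
```

Request:
{"api": "servo_tool", "payload": {"deltas": [-0.15, 0.45, -0.2, 0.2, 0.1, 0, 0, 0, -4, 0.1, 0.1, 0, 0.4, -1, -2.5, 0.2, 0.1, 0]}}

```text
clock: 24.1
position: [0.5625, -0.1167, 0.2011]
ee_rot: [-0.007, 0.691, 0.723, -0.004]
contact_force: [0.7, 0.1, -0.4]
width: -0.0003
```

Request:
{"api": "servo_tool", "payload": {"deltas": [1.1, -3, 0, 0.1, 0, -0.1, 1.3, -3.5, 0, 0, 0, 0, 0.9, -2.9, 0.5, 0, 0, 0, 0, 0, 0, 0, 0, 0], "jaw": 4}}

```text
clock: 24.5
position: [0.4598, -0.0862, 0.2004]
ee_rot: [-0.011, 0.69, 0.723, -0.007]
contact_force: [0.6, -0.3, 0.9]
width: 0.0404
```

```bash
python3 -c "
from h import *
im,d,C=look('w30'); measure('w30',idx=0)
chain([(-104,0)]*3,[.18,.155,.137])
print(w2pix(C,[[0.4715,-0.0897,.155]]))"
```

```text
pos [ 0.4598 -0.0862  0.2004] toolx yaw 92.69 t 24.5 F [ 0.6 -0.3  0.9] tilt [-0.025  0.006 -1.   ]
centre px [301.5 294.9] world [ 0.5764 -0.0851] amp 747.1049665130928 tick phase 4.69 index cw deg -2.52 wsum 911.0 number frac 0.479
from box mm [-112.9    2.9  113.   178.5] z 0.201 tilt [-0.021  0.004 -1.   ] yaw 92.68 F [ 0.2 -0.6  0.2] t 24.55
[-0.3, 0.94, 2.08, -0.3, -0.1, 0.0, -0.01, 0.03, 2.5, -0.3, -0.1, 0.0, -0.0, 0.02, 1.8, -0.3, -0.1, 0.0]
[[342.19759883 228.11369963]]
```

View pics/w30.png

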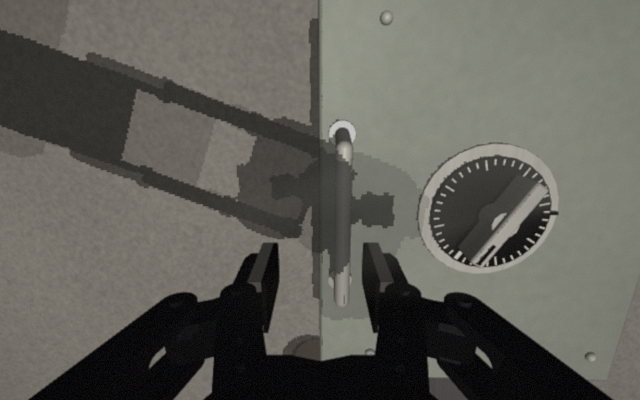

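Request:
{"api": "servo_tool", "payload": {"deltas": [-0.3, 0.95, 2, -0.3, -0.1, 0, 0, 0, 2.5, -0.3, -0.1, 0, 0, 0, 1.8, -0.3, -0.1, 0, 0, 0, 0, 0, 0, 0]}}

```text
clock: 24.95
position: [0.4739, -0.0908, 0.1377]
ee_rot: [-0.001, 0.69, 0.724, -0.002]
contact_force: [0.7, -0.1, 0.3]
width: 0.0397
```

```bash
python3 -c "
from h import *
im,d,C=look('w31')
chain([(-104,0)]*2,[.137,.137])
print(w2pix(C,[[0.4715,-0.0897,.155]]))"
```

```text
pos [ 0.4739 -0.0908  0.1377] toolx yaw 92.7 t 24.95 F [ 0.7 -0.1  0.3] tilt [-0.003 -0.002 -1.   ]
from box mm [-100.7   -1.6  100.7 -179.1] z 0.1388 tilt [-0.001 -0.002 -1.   ] yaw 92.7 F [ 0.3 -0.7 -0.2] t 25.0
[0.16, -0.33, 0.18, -0.0, 0.0, 0.0, 0.0, 0.0, -0.0, -0.0, 0.0, 0.0]
[[317.08808847 271.46866207]]
```

View pics/w31.png

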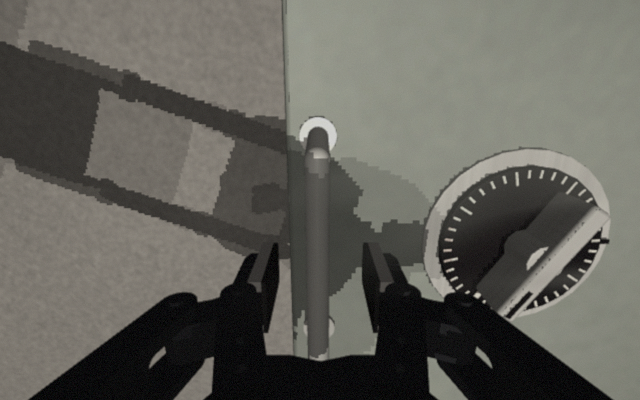

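Request:
{"api": "servo_tool", "payload": {"deltas": [0, -0.1, 0.15, 0, 0, 0, 0, 0, 0, 0, 0, 0, 0, 0, 0, 0, 0, 0, 0, 0, 0, 0, 0, 0, 0, 0, 0, 0, 0, 0], "jaw": 0, "grip_force": 60}}

```text
clock: 25.5
position: [0.4727, -0.0918, 0.1385]
ee_rot: [-0.001, 0.69, 0.724, -0.003]
contact_force: [0.0, -0.3, -4.0]
width: 0.008
```

Request:
{"api": "servo_tool", "payload": {"deltas": [0, 0, -0.3, 0, 0, 0, 0, 0, -0.3, 0, 0, 0]}}

```text
clock: 25.7
position: [0.4738, -0.0918, 0.1434]
ee_rot: [-0.001, 0.69, 0.724, -0.002]
contact_force: [3.3, -0.7, -11.5]
width: 0.0078
```

Request:
{"api": "servo_tool", "payload": {"deltas": [0, 0.03, -0.3, 0, 0, 0, 0, 0.03, -0.3, 0, 0, 0]}}

```text
clock: 25.9
position: [0.4752, -0.0917, 0.149]
ee_rot: [-0.001, 0.69, 0.724, -0.002]
contact_force: [2.8, -0.4, -11.7]
width: 0.0077
```

```bash
cat >> h.py <<'E'
H0=np.array([-100.9+0,0])  # set below
def arc(n,step,hx,off=0.0165,rad=0.2315):
    x,y,_,_=rel(); s=manip.get_state(); z=s['position'][2]+off-0.105; xx=(x-hx)/1000
    print('lid deg',np.degrees(np.arctan2(z,-xx))-12.48,'radius',np.hypot(z,xx))
    ph=np.arctan2(z,-xx); P=[];Z=[]
    for i in range(n):
        p=ph+np.radians(step)*(i+1); P.append((hx-1000*rad*np.cos(p),y)); Z.append(0.105+rad*np.sin(p)-off)
    chain(P,Z,nrot=3)
E
python3 -c "
from h import *
print(rel([0.4727,-0.0918,.1385]))
hx=rel([0.4727,-0.0918,.1385])[0]+226; print(hx)
arc(6,4,hx)"
```

```text
(np.float64(-102.90728213559827), np.float64(-2.2341180506815714), np.float64(102.93153064051852), np.float64(-178.7563034650979))
123.09271786440173
lid deg 2.6602951667203367 radius 0.23153836699674785
from box mm [-100.4   -2.2  100.4 -178.7] z 0.149 tilt [-0.004 -0.002 -1.   ] yaw 92.73 F [  2.8  -0.4 -11.7] t 25.9
[-0.0, 0.47, -1.55, -0.1, 0.0, 0.0, -0.01, 0.58, -1.5, -0.1, 0.1, 0.1, 0.0, 0.69, -1.47, -0.0, 0.0, 0.0, 0.0, 0.78, -1.41, 0.0, 0.0, 0.0, 0.0, 0.89, -1.35, 0.0, 0.0, 0.0, -0.0, 0.97, -1.29, 0.0, 0.0, 0.0]
```

Request:
{"api": "servo_tool", "payload": {"deltas": [0, 0.47, -1.5, 0, 0, 0, 0, 0.58, -1.5, 0, 0, 0, 0, 0.69, -1.45, 0, 0, 0, 0, 0.78, -1.4, 0, 0, 0, 0, 0.89, -1.35, 0, 0, 0, 0, 0.97, -1.3, 0, 0, 0]}}

```text
clock: 26.5
position: [0.5143, -0.0897, 0.2306]
ee_rot: [-0.007, 0.69, 0.724, -0.008]
contact_force: [2.2, -1.6, -15.1]
width: 0.0074
```

```bash
python3 -c "
from h import *
arc(7,4,123.1)"
```

```text
lid deg 25.152813148730676 radius 0.23278541152450957
from box mm [ -61.3   -2.    61.3 -178.1] z 0.2306 tilt [-0.022 -0.002 -1.   ] yaw 92.74 F [  2.2  -1.6 -15.1] t 26.5
[-0.0, 1.11, -1.19, -0.4, 0.0, 0.0, -0.01, 1.09, -1.19, -0.4, 0.0, 0.1, 0.0, 1.19, -1.1, -0.5, 0.0, 0.0, 0.0, 1.27, -1.0, 0.0, 0.0, 0.0, -0.0, 1.33, -0.91, 0.0, 0.0, 0.0, -0.0, 1.39, -0.82, 0.0, 0.0, 0.0, -0.0, 1.45, -0.71, 0.0, 0.0, 0.0]
```

Request:
{"api": "servo_tool", "payload": {"deltas": [0, 1.1, -1.2, -0.3, 0, 0, 0, 1.1, -1.2, -0.3, 0, 0, 0, 1.2, -1.1, -0.3, 0, 0, 0, 1.27, -1, 0, 0, 0, 0, 1.33, -0.9, 0, 0, 0, 0, 1.4, -0.8, 0, 0, 0, 0, 1.45, -0.7, 0, 0, 0]}}

```text
clock: 27.2
position: [0.5804, -0.0864, 0.2914]
ee_rot: [-0.026, 0.69, 0.723, -0.026]
contact_force: [-10.6, -1.2, 0.2]
width: 0.0073
```

```bash
python3 -c "
from h import *
arc(5,3,123.1); look('w32')"
```

```text
lid deg 47.30317897917004 radius 0.23479039340129265
from box mm [  4.9  -1.7   5.2 -19.1] z 0.2914 tilt [-0.074 -0.002 -0.997] yaw 92.65 F [-10.6  -1.2   0.2] t 27.2
[-0.0, 1.2, -0.39, -1.4, -0.0, 0.0, -0.0, 1.07, -0.58, -1.4, -0.0, 0.0, -0.0, 1.1, -0.49, -1.4, -0.1, 0.0, -0.0, 1.14, -0.41, 0.0, 0.0, 0.0, -0.0, 1.17, -0.35, 0.0, 0.0, 0.0]
pos [ 0.5804 -0.0864  0.2914] toolx yaw 92.65 t 27.2 F [-10.6  -1.2   0.2] tilt [-0.074 -0.002 -0.997]
```

View pics/w32.png

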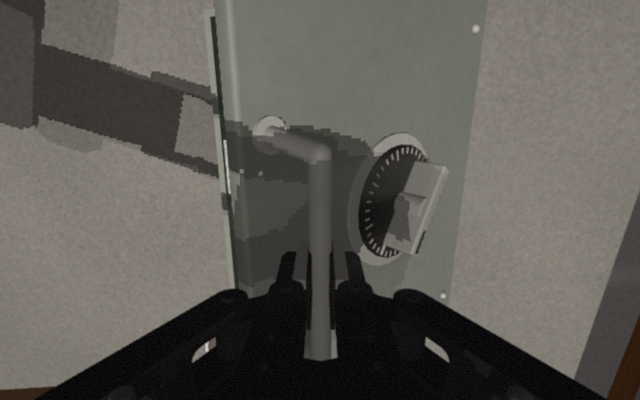

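Request:
{"api": "servo_tool", "payload": {"deltas": [0, 1.4, -0.6, -1, 0, 0, 0, 1.4, -0.6, -1, 0, 0, 0, 1.45, -0.5, -1, 0, 0, 0, 1.5, -0.4, 0, 0, 0, 0, 0, 0, 0, 0, 0]}}

```text
clock: 27.75
position: [0.6218, -0.0843, 0.3117]
ee_rot: [-0.023, 0.691, 0.722, -0.023]
contact_force: [8.3, -0.5, -11.2]
width: 0.0076
```

```bash
python3 -c "
from h import *
arc(5,3,123.1); im,d=eyes.get_image('side'); cv2.imwrite('pics/s2.png',im[:,:,::-1])"
```

```text
lid deg 58.55901333356802 radius 0.23600156325371485
from box mm [46.4 -1.5 46.4 -1.9] z 0.3117 tilt [-0.065 -0.001 -0.998] yaw 92.53 F [  8.3  -0.5 -11.2] t 27.75
[0.0, 1.3, -0.02, -1.2, -0.0, -0.0, 0.0, 1.16, -0.36, -1.3, -0.1, -0.0, 0.01, 1.19, -0.26, -1.2, -0.0, -0.1, -0.01, 1.19, -0.18, 0.0, 0.0, 0.0, 0.0, 1.21, -0.12, 0.0, 0.0, 0.0]
```

View pics/s2.png

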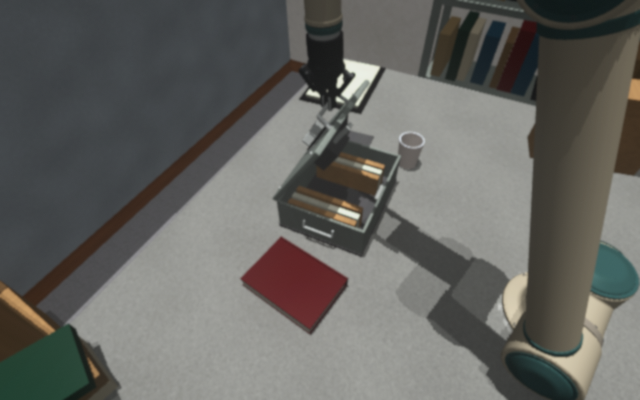

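Request:
{"api": "servo_tool", "payload": {"deltas": [0, 0, 0, 0, 0, 0, 0, 0, 0, 0, 0, 0, 0, 0, 0, 0, 0, 0, 0, 0, 0, 0, 0, 0], "jaw": 2.4}}

```text
clock: 28.2
position: [0.6212, -0.0842, 0.3158]
ee_rot: [-0.021, 0.691, 0.722, -0.021]
contact_force: [-0.1, 0.6, -0.4]
width: 0.0239
```

```bash
python3 -c "
from h import *
im,d,C=look('w33')"
```

```text
pos [ 0.6212 -0.0842  0.3158] toolx yaw 92.52 t 28.2 F [-0.1  0.6 -0.4] tilt [-0.059 -0.002 -0.998]
```

View pics/w33.png

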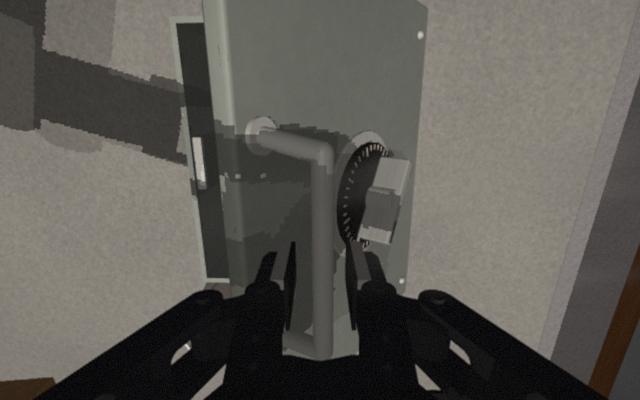

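Released with no contact force: the bar sits near the middle of the open pads (bar at column 322, pads at about 292 and 350). I'll back straight up along the tool.

Request:
{"api": "servo_tool", "payload": {"deltas": [0, 0, -1, 0, 0, 0, 0, 0, -2, 0, 0, 0, 0, 0, -3, 0, 0, 0, 0, 0, -3, 0, 0, 0, 0, 0, -3, 0, 0, 0, 0, 0, 0, 0, 0, 0]}}

```text
clock: 28.85
position: [0.6272, -0.0837, 0.4439]
ee_rot: [-0.02, 0.691, 0.722, -0.021]
contact_force: [0.3, -0.5, 0.0]
width: 0.0242
```

```bash
python3 -c "
from h import *
im,d,C=look('w34')
for n in ('side','top'):
    im,d=eyes.get_image(n); cv2.imwrite('pics/%s3.png'%n,im[:,:,::-1]); np.save('pics/%s3d.npy'%n,d)
"
```

```text
pos [ 0.6272 -0.0837  0.4439] toolx yaw 92.51 t 28.85 F [ 0.3 -0.5  0. ] tilt [-0.057 -0.002 -0.998]
```

View pics/side3.png

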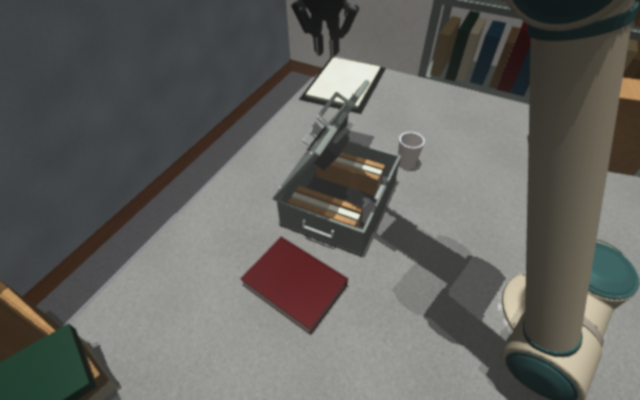

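View pics/top3.png

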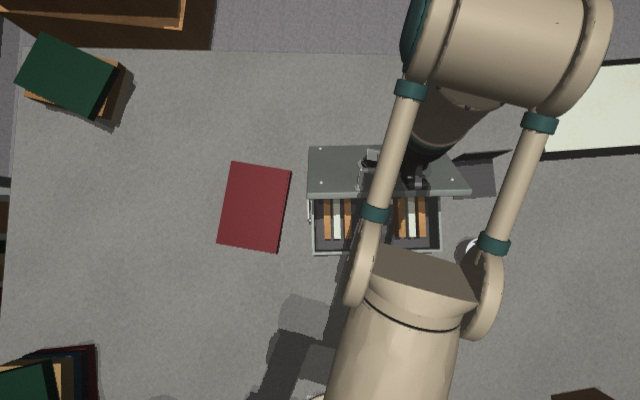

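View pics/w34.png

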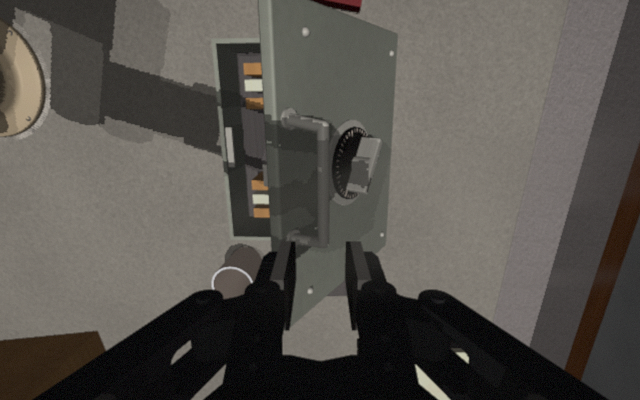

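Run:
```python
from h import *
C=loadC('w34'); d=np.load('pics/w34d.npy')
P=np.array([pix2w(C,u,v,d=d[v,u]) for u in range(285,320,4) for v in range(30,100,5) if d[v,u]>0])
c=P.mean(0); n=np.linalg.svd(P-c)[2][2]; n*=np.sign(n[2]); print('lid deg',np.degrees(np.arccos(n[2])),n.round(3),np.abs((P-c)@n).max())
```

```text
lid deg 58.38087209150215 [0.851 0.039 0.524] 0.0038349014917529057
```

```bash
python3 -c "
from rig import manip
print(manip.sign_off()); print(manip.get_state()['clock'], manip.get_state()['contact_force'])"
```

```text
the job is handed in; nothing more can be done
None
the job is handed in; nothing more can be done
```

The box is open, with its lid standing at about 58°. I handed the job in at about 29 s of the 72 s allowed. No verdict is given at hand-in.

**What I did**
- **Dialing:** I pushed the turn-piece round with closed fingers, reading the ticks in the wrist camera.
    - Clockwise just over 2¼ turns, stopping at 27.99.
    - Anticlockwise past 10 once, stopping on the second 10 at about 10.29.
    - Slowly clockwise until the dial stopped dead at about 26.3.
- **Lid:** I pinched the handle, raised the lid along its arc, let go and backed off upward.

**Last checks**
- **Lock:** At the stop the push read about 7 N at 35 mm from the axis. I estimate 11–15 N on the bolt, against the 25 N limit. The lid then rose past the 3 mm locked give at a steady 11–12 N, so the bolt was free.
- **Lid angle:** A plane fitted to the wrist depth image gave 58.4° after letting go. The arm pose gave 58.6° just before.
- **Contact:** The tool force was about 0 after backing off.
- **Other things on the table:** The book, bookend and penpot look unmoved in the final pictures, though I did not measure them. The arm partly hid the bookend and penpot in the top view.

**What went wrong or disagreed**
- In the first clockwise turns the finger slipped off the wing once and later jammed against the hub, with push forces up to about 20 N, before any stop was engaged. I carried on at a larger radius from the numbers I read.
- The stop on 10 was 0.29 division over, inside the 0.6 tolerance.
- In the wrist view the index line appeared about 2° off. I put this down to the ring sitting about 4 mm below the dial face and used the box's direction instead. The remaining doubt is below 0.1 division.

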